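# Load a vial into a photometer drawer

### The job

Press the release key on top of the photometer so that its drawer springs out, stand the small screw-cap vial upright and fully down in the round well of the drawer, then push the drawer back in until the latch clicks and it stays shut by itself. Push only as hard as the latch needs: do not force the key, the drawer or the vial, and leave the things standing round about where they are.

Things in the scene. Friction and masses are not known exactly. Their poses are not given: they have to be found in the camera images.
- photometer: Low white bench instrument, fixed, 160 mm deep (x), 170 wide (y), top at z 80 mm; a display hump up to 108 mm high covers its rear half (from about 15 mm before the centre). Origin: centre of the underside. Its front faces its own -x; the drawer comes out of the front's middle along -x, through an opening from y -36 to +36 and z 7 to 65 mm.
- drawer (a joint): Opening of the drawer, m: 0 = home (shut, latched), 0.075 = fully out, negative = pushed in past home. A spring always pushes it out (3.5 N at home, 2 N when out); only the latch keeps it shut. It comes out by itself in half a second when the key lets it go. More than 20 N on the drawer harms it.
- drawer_front (a point): Centre of the drawer's flat front face (68 mm wide, z 9 to 63 mm; this point at z 36), here it is pushed along the photometer's +x. It stands 16 mm proud of the housing at home and moves with the drawer. The drawer latches only when pushed PAST home by 1 to 10 mm, differently from unit to unit and not marked: see face for how it feels.
- face (a point): Centre of the drawer opening in the housing's front (z 36 mm), axes as the photometer's. Feel of pushing home: 3 to 5 N on the way, rising to 8 or 9 N past home, a drop of 2 to 3 N as the latch clicks; at once after it a stiff rubber buffer (about 10 N per mm) stops the drawer. Let go, it returns to 0 and stays; without the click it springs out.
- well (a point): Centre of the floor (z 12 mm) of the drawer's round well: 24.5 mm across, 2 mm chamfer, 14 mm deep, in a 40 x 40 mm block with top at z 26. Moves with the drawer, hidden while it is shut; when out, 36.5 mm before the housing and 36.5 mm behind the drawer front's back (63 mm high). A vial fully down just clears the opening's upper edge; one not down strikes it.
- key_top (a point): Centre of the top of the release key: grey 30 x 26 mm push key standing 11 mm proud of the photometer's top at its front right corner (32 mm behind the front, 58 mm right of the middle, at -y; top at z 91 mm). It is pressed straight down.
- release_key (a joint): How far the key is pressed, m: 0 up, 0.008 fully down. 3 N starts it, 6 N holds it fully down; the drawer is let go at about 4 mm. It springs back up, and dips and jumps up by itself when the drawer clicks home. More than 20 N harms it.
- vial: The only vial on the bench: small, of glass, with a black screw cap; 48 mm tall, body 22 mm across up to 38 mm height, cap 18 mm across above it; 10 to 22 g; stands upright. Origin: centre of its underside, z up along it. More than 20 N against drawer or housing breaks it.
- bottle_small: Bystander: round plastic bottle 42 mm across, 78 mm tall, standing upright. Origin: centre of the underside.
- timer: Bystander: flat square timer 58 x 58 x 20 mm lying face up. Origin: centre of the underside.
- tape_roll: Bystander: roll of tape 77 mm across, 19 mm high, lying flat. Origin: centre of the underside.
Things that resemble listed ones, but are neither listed nor needed, are in the scene too. Leave any orange look-alike of the vial alone.

How it is judged:
By the outcome, as a careful person would: the job done as asked, in the order asked, and still so for the second after the job is handed in, with the robot touching nothing.
It also fails if it takes over 72 s, if anything falls off the work surface, if the arm or the gripper's body presses on something with over 40 N, if the wrist force passes 120 N, or if a joint passes its speed limit or range.

### The arm

A 6-joint arm with a two-finger parallel gripper is mounted at the origin on a cart in front of the work surface, level with it; the furniture and walls round the work are solid. World frame = base frame: x ahead of the robot, y to its left, z up, the work surface at z = 0. Lengths are in m, angles in rad, forces in N, time in s.
With the tool pointing down it reaches from about 0.225 to 0.875 m from the base axis. Payload 3.4 kg.
Tool frame: the origin (TCP) lies at the very end of the fingers, on their centre line; the grasp point (between the pads) lies 19 mm behind it; z points along the fingers, y is the direction in which the jaws open and shut (so a half turn about z gives the same grasp; the last joint's range is limited). The gripper opens to 85 mm and grips with 20 to 120 N. Pads are 22 mm wide; open, the fingers measure 114 mm over their backs; the gripper's body (76 mm by 85 mm) begins 54 mm behind the grasp point. The pads swing forward as they close: fully open they stand 13 mm farther back than shut.
Start: joints at [1.146, 0.276, 1.505, -0, 1.361, -0.121], TCP at [0.172, 0.549, 0.231] pointing down, gripper open.
Joint ranges: [-2.89, 2.89], [-0.75, 2.08], [0.22, 2.7], [-1.18, 4.32], [0.11, 2.71], [-2.7, 2.7]. Speed limits (rad/s): [2.57, 2.57, 3.14, 3.14, 3.14, 3.14].

### API

Orientations are given as a unit quaternion [w, x, y, z].
In Python, from rig import telemetry, optics, order gives the robot as it stands.
- The arm moves only by the shell command python3 -m creep 'ROWS' [FORCE]. ROWS is a JSON object of lists of equal length, an entry for each row: "slide": the shift along the world's x, y, z normalised to -1 to 1, where 1 is 0.15 m, a list of three; "twist": the turn, a rotation vector about the world's x, y, z normalised to -1 to 1, where 1 is 360 degrees, a list of three; "fingers": the gripper's target within -1 to 1 (fully open at 1, half-way at 0, shut at -1). A call has 1 to 20 rows; each row is the pose to reach, as a shift and turn from the pose commanded when the call began, turning the shorter way round; what a row does not reach only later rows make up. A row lasts 1/10 s, in which the tool goes at most 50 mm and 8.59 degrees, less where a joint would pass 70% of its speed; a pose out of reach is approached as far as the arm can. A call with a number of a shift or a turn outside -1 to 1 is refused whole. A call with a gripper value outside its range is refused whole. The fingers move at their own pace and stop on an object; FORCE is the grip in N (left out, the last holds). Time passes only in rows, so rows that repeat a pose let the fingers close. It gives the time, the measured TCP pose, the force and the opening at its end, in the units of the state.
- telemetry.get_state(): the state, without advancing time (a new reading comes with each control period).
- optics.get_image(name): name is "scene" or "top" or "wrist"; returns a dict with "img" (480x640x3 uint8, blue, green, red), "depth" (480x640 float32, m along the optical axis (not along the pixel's ray), 0 where there is no reading), "fovy" (degrees; the focal length in pixels is half the picture's height over the tangent of half this angle, whatever the lens; pixels are square), "cx", "cy" (the principal point, pixels), "world_from_camera" (4x4, takes a point from camera to world coordinates). Camera axes: x right, y down, z forward; pixel columns grow to the right and rows downward; lengths in m; the calibration is good to about 2 mm. A picture is of the moment at which its call begins.
- order.sign_off(): hands the job in, once; it reports no verdict.
The state is a dict: "clock": time; "qpos": joint angles; "qd": joint speeds; "effort": joint torques, N m; "position": TCP position; "ee_rot": TCP orientation; "contact_force": force on the tool from outside, world axes, zero at the start; "moment": the same for the moment, N m; "width": finger opening in m.
Only numpy, scipy, OpenCV 4.12 (cv2) and the standard library are available. Lean on these libraries where they do the work, as an engineer would, in place of code of your own. Each camera call takes 0.05 s, during which the arm holds its last target.

## Working session

There is one attempt and no reset: what is moved stays moved. The work goes in short steps, Python scripts to look and compute and a shell command to move; the robot and the scene stay as the last step left them, time stands still between calls to the robot, and variables do not carry over. Pictures are saved under pics/ and viewed, and the job is handed in when it is done.

```bash
mkdir -p pics; ls
cat > h.py <<'E'
import numpy as np, cv2
from rig import telemetry, optics, order
def grab(n,tag):
    d=optics.get_image(n); cv2.imwrite(f'pics/{tag}.png',d['img']); np.savez(f'pics/{tag}.npz',**d); return d
def load(tag): return dict(np.load(f'pics/{tag}.npz'))
def pts(d):
    f=240/np.tan(np.radians(float(d['fovy']))/2); z=d['depth']; v,u=np.mgrid[:480,:640]
    c=np.stack([(u-d['cx'])*z/f,(v-d['cy'])*z/f,z],-1); T=d['world_from_camera']
    P=c@T[:3,:3].T+T[:3,3]; P[z==0]=np.nan; return P
def ray(d,u,v,h):
    f=240/np.tan(np.radians(float(d['fovy']))/2); T=d['world_from_camera']
    r=T[:3,:3]@np.array([(u-d['cx'])/f,(v-d['cy'])/f,1]); o=T[:3,3]; return o+r*(h-o[2])/r[2]
E
python3 - <<'E'
from h import *
for n in ['scene','top','wrist']:
    d=grab(n,n+'0'); print(n,d['fovy'],d['cx'],d['cy'],d['world_from_camera'].round(3).tolist())
print(telemetry.get_state())
E
```

```text
pics
scene 42.85484061764532 316.03659998791954 252.8571938457073 [[0.492, -0.586, 0.644, -0.265], [-0.871, -0.318, 0.376, -0.517], [-0.015, -0.745, -0.667, 0.936], [0.0, 0.0, 0.0, 1.0]]
top 48.29995585437835 313.67691646448884 237.6696249508219 [[-0.027, -0.987, 0.16, 0.338], [-1.0, 0.027, -0.003, -0.006], [-0.001, -0.16, -0.987, 1.3], [0.0, 0.0, 0.0, 1.0]]
wrist 60.123240702334144 321.65432051019496 239.59877400160187 [[0.298, 0.921, 0.253, 0.108], [0.955, -0.287, -0.08, 0.569], [-0.001, 0.265, -0.964, 0.373], [0.0, 0.0, 0.0, 1.0]]
{'clock': 0.15, 'qpos': array([ 1.14603916e+00,  2.76456224e-01,  1.50583903e+00, -1.68837182e-05,
        1.36070693e+00, -1.21028200e-01]), 'qd': array([-0.00157612, -0.00217421, -0.00428215,  0.00071052, -0.00035763,
       -0.00107784]), 'effort': array([ 2.98739498e-03, -4.17142510e+01, -2.46032810e+01, -2.14821998e-04,
        7.52830761e-03,  1.46060853e-05]), 'position': array([0.17183359, 0.54830985, 0.23063604]), 'ee_rot': array([-1.81998105e-04,  1.51279637e-01,  9.88490756e-01, -6.80912516e-04]), 'contact_force': array([-0.50884738, -1.00350162,  0.1979347 ]), 'moment': array([-0.01933706,  0.00704013,  0.01033045]), 'width': 0.08567397855570313}
```

View pics/scene0.png

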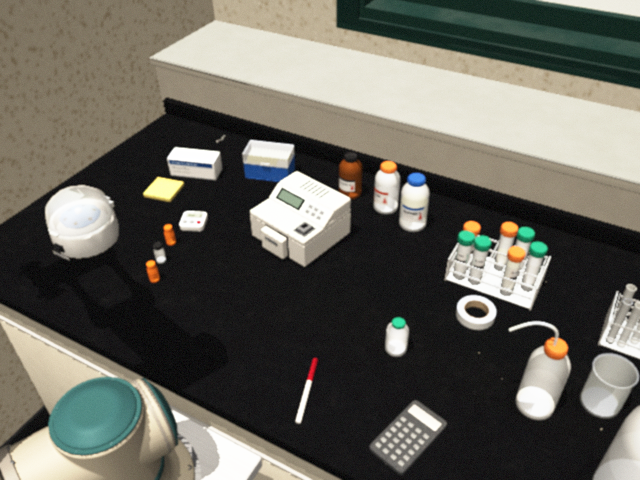

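View pics/top0.png

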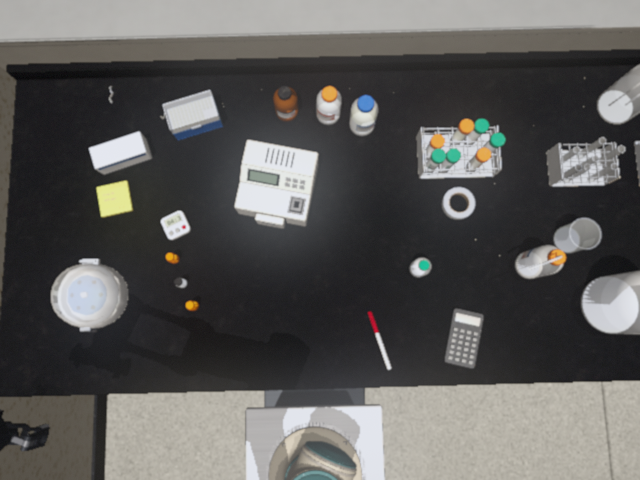

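The photometer is at top (278,183) with its drawer front at (270,219) and its key at (297,205). There are three vial-like things: orange ones at top (172,257) and (192,305), and a clear one with a black cap at (180,283). The clear one fits the description; I'll check it in an enlarged crop.

Run:
```python
from h import *
t=load('top0'); s=load('scene0')
a=cv2.resize(t['img'][240:320,140:220],(400,400),interpolation=cv2.INTER_CUBIC)
b=cv2.resize(s['img'][215:295,120:200],(400,400),interpolation=cv2.INTER_CUBIC)
c=cv2.resize(t['img'][135:235,225:325],(400,400),interpolation=cv2.INTER_CUBIC)
cv2.imwrite('pics/c1.png',np.hstack([a,b])); cv2.imwrite('pics/c2.png',c)
P=pts(t)
print('vial',P[276:291,174:188,2].round(3)[::2,::2])
# photometer mask by height
X,Y,Z=P[...,0],P[...,1],P[...,2]
v,u=np.mgrid[:480,:640]
box=(u>225)&(u<325)&(v>130)&(v<235)
for lo,hi in [(.07,.086),(.087,.096),(.1,.115),(.05,.068)]:
    m=box&(Z>lo)&(Z<hi)
    p=P[m]; 
    r=cv2.minAreaRect((p[:,:2]*1000).astype(np.float32)); print(lo,hi,m.sum(),r,np.median(p,0).round(4))
m=(u>172)&(u<190)&(v>274)&(v<293)&(Z>.012); p=P[m]; print('vial',len(p),p.min(0),p.max(0),p.mean(0))
print(ray(t,180,283,.048))
```

```text
vial [[-0.004  0.002  0.004  0.006  0.001 -0.    -0.003]
 [ 0.001  0.047  0.053  0.043  0.034  0.003  0.003]
 [ 0.05   0.052  0.051  0.049  0.036  0.027 -0.004]
 [ 0.053  0.047  0.049  0.052  0.045  0.03   0.005]
 [-0.001  0.052  0.05   0.051  0.037  0.021  0.003]
 [-0.     0.003  0.035  0.037  0.021  0.009  0.006]
 [-0.001 -0.     0.001  0.001  0.003 -0.     0.002]
 [ 0.     0.002  0.    -0.001 -0.002 -0.     0.002]]
0.07 0.086 1958 ((666.3904418945312, 76.31659698486328), (171.6421356201172, 150.16726684570312), 78.22396850585938) [0.6301 0.0895 0.0809]
0.087 0.096 565 ((650.1671752929688, 62.136539459228516), (116.45561218261719, 188.78463745117188), 8.472681045532227) [0.6616 0.0488 0.0915]
0.1 0.115 2294 ((710.6492309570312, 67.35113525390625), (170.87904357910156, 84.9441909790039), 76.94925689697266) [0.7126 0.0653 0.1081]
0.05 0.068 323 ((620.1903686523438, 48.34346008300781), (111.98725891113281, 224.9468994140625), 28.99821662902832) [0.5878 0.0913 0.0625]
vial 93 [0.43624558 0.29907182 0.01472369] [0.45526208 0.31894856 0.05427521] [0.44532702 0.30768605 0.0413337 ]
[0.44236109 0.3052637  0.048     ]
```

View pics/c1.png

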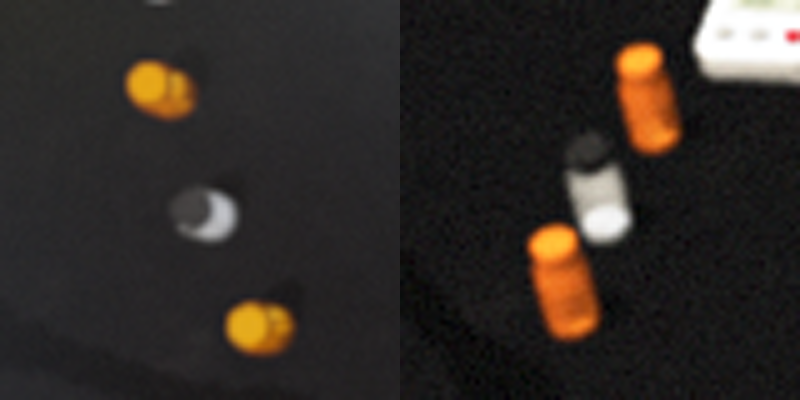

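View pics/c2.png

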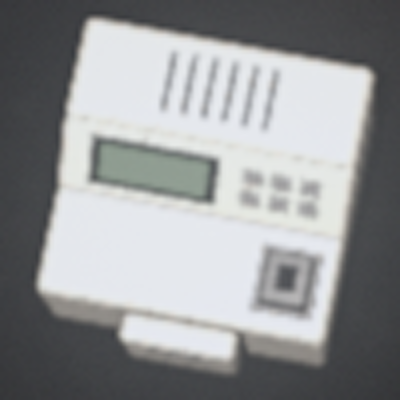

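The crop confirms it: clear glass body and black cap, cap at top px (178,282) and scene px (157,245). The two orange ones are the look-alikes. Next I'll refine the photometer and key positions.

Run:
```python
from h import *
t=load('top0'); s=load('scene0')
P=pts(t); g=cv2.cvtColor(t['img'],cv2.COLOR_BGR2GRAY)
# key dark pixels
v,u=np.mgrid[:480,:640]
k=(u>286)&(u<309)&(v>192)&(v<218)&(g<175)
print('keypx',k.sum(),u[k].mean(),v[k].mean(),ray(t,u[k].mean(),v[k].mean(),.088))
# white mask contour -> corners
m=((g>110)&(u>228)&(u<325)&(v>132)&(v<235)).astype(np.uint8)
c=max(cv2.findContours(m,0,1)[0],key=cv2.contourArea)
print(cv2.approxPolyDP(c,3,True)[:,0].tolist())
ps=pts(s); gs=cv2.cvtColor(s['img'],cv2.COLOR_BGR2GRAY)
c=cv2.resize(s['img'][165:270,240:360],(800,700),interpolation=cv2.INTER_CUBIC)[:600]; cv2.imwrite('pics/c3.png',c)
# hump rear edge/sides from depth
Z=P[...,2]; b=(u>225)&(u<325)&(v>130)&(v<235)&(Z>.102)
r=cv2.minAreaRect((P[b][:,:2]*1000).astype(np.float32)); print(cv2.boxPoints(r))
print([ray(t,*q,.108)[:2].round(4).tolist() for q in [(247,140),(318,153)]],[ray(t,*q,.08)[:2].round(4).tolist() for q in [(235,206),(306,220)]])
# vial cap
print('cap',[ray(t,178,282,.048),ray(s,157.5,245,.048)])
for n,d,roi in [('t',t,(165,200,268,298)),('s',s,(150,172,238,268))]:
    h=d['img'].astype(int); u0,u1,v0,v1=roi
    gg=cv2.cvtColor(d['img'],cv2.COLOR_BGR2GRAY)[v0:v1,u0:u1]; sat=h[v0:v1,u0:u1].max(-1)-h[v0:v1,u0:u1].min(-1)
    mm=(gg>100)&(sat<40); vv,uu=np.nonzero(mm); print(n,mm.sum(),uu.min()+u0,uu.max()+u0,vv.min()+v0,vv.max()+v0)
```

```text
keypx 223 297.2466367713005 205.5605381165919 [0.61101417 0.0261667  0.088     ]
[[247, 139], [234, 207], [239, 213], [252, 215], [258, 223], [283, 227], [285, 218], [287, 222], [305, 225], [318, 153]]
[[653.8353     -7.3954315]
 [732.8324    -25.32491  ]
 [770.47595   140.5324   ]
 [691.4789    158.46187  ]]
[[0.7655, 0.1389], [0.7296, -0.0251]] [[0.6157, 0.1714], [0.578, 0.0068]]
cap [array([0.44482571, 0.30996993, 0.048     ]), array([0.44702839, 0.30577456, 0.048     ])]
t 48 178 186 279 287
s 139 154 165 248 263
```

View pics/c3.png

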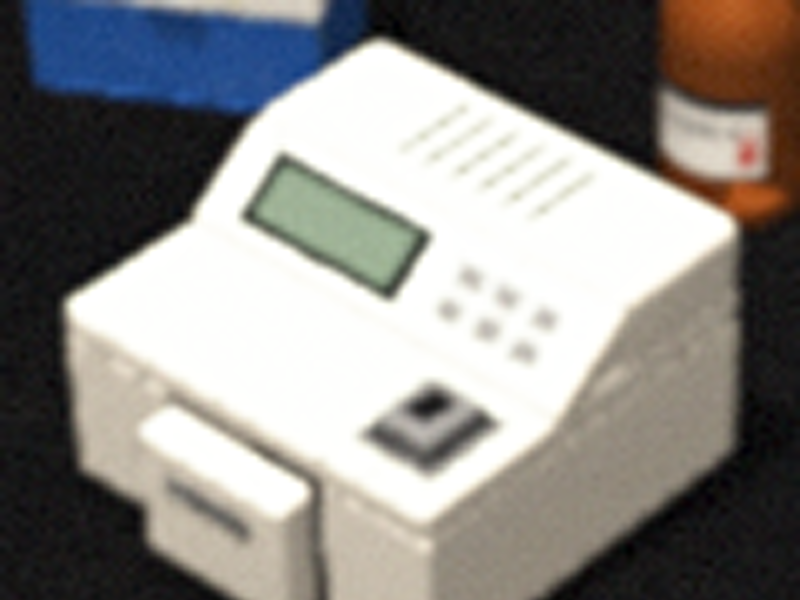

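Yaw is about -12.3° and the centre about (0.672, 0.073). The key predicted from that, (0.613, 0.027), agrees with the measured (0.611, 0.026). Moving over the key with the jaws shut.

```bash
python3 -m creep '{"slide":[[0.2,-0.24,0],[0.45,-0.54,0],[0.73,-0.87,0],[0.73,-0.87,0],[0.73,-0.87,0]],"twist":[[0,0,0.014],[0,0,0.014],[0,0,0.014],[0,0,0.014],[0,0,0.014]],"fingers":[-1,-1,-1,-1,-1]}' 30
python3 -m creep '{"slide":[[0.3,-0.35,0],[0.6,-0.7,0],[0.73,-0.87,0],[0.73,-0.87,0]],"twist":[[0,0,0],[0,0,0],[0,0,0],[0,0,0]],"fingers":[-1,-1,-1,-1]}'
python3 -m creep '{"slide":[[0.3,-0.35,0],[0.6,-0.7,0],[0.73,-0.87,0],[0.73,-0.87,0]],"twist":[[0,0,0],[0,0,0],[0,0,0],[0,0,0]],"fingers":[-1,-1,-1,-1]}'
python3 -m creep '{"slide":[[0.3,-0.35,0],[0.6,-0.7,0],[0.73,-0.87,0],[0.73,-0.87,0]],"twist":[[0,0,0],[0,0,0],[0,0,0],[0,0,0]],"fingers":[-1,-1,-1,-1]}'
python3 - <<'E'
from h import *
d=grab('wrist','w1'); s=telemetry.get_state(); print(s['position'],s['ee_rot'],s['contact_force'],s['width'],s['clock'])
E
```

```text
clock: 0.65
position: [0.2831, 0.4158, 0.2312]
ee_rot: [0.0, 0.11, 0.994, -0.001]
contact_force: [0.8, 1.2, 0.1]
width: 0.0127
clock: 1.05
position: [0.3928, 0.2859, 0.2312]
ee_rot: [0.0, 0.109, 0.994, -0.0]
contact_force: [0.1, 0.3, 0.6]
width: -0.0
clock: 1.45
position: [0.5032, 0.1552, 0.231]
ee_rot: [0.001, 0.109, 0.994, -0.0]
contact_force: [0.7, -0.3, 1.0]
width: 0.0002
clock: 1.85
position: [0.613, 0.0242, 0.2305]
ee_rot: [0.001, 0.109, 0.994, -0.0]
contact_force: [-0.3, 0.8, 0.1]
width: 0.0002
[0.61403826 0.02293225 0.23025167] [ 1.13277621e-03  1.09182156e-01  9.94020659e-01 -9.50308000e-04] [ 2.02077924 -2.13008491  0.77370888] 0.00013113843193283755 1.9
```

View pics/w1.png

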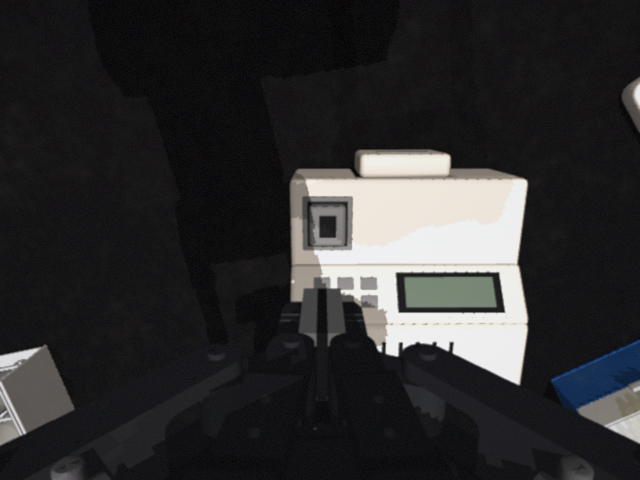

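The wrist view shows the key at (327,225), the housing's front top edge along row ~179 from x 291 to 526, and the drawer front top at (402,153).

Run:
```python
from h import *
d=load('w1')
k=ray(d,327,224,.089); print('key',k)
l=ray(d,526,179,.08); r=ray(d,291,179,.08); print('front corners',l,r,np.linalg.norm(l-r),np.degrees(np.arctan2(*(l-r)[:2])))
P=pts(d); print('key depth',np.nanmedian(P[205:245,310:345].reshape(-1,3),0), 'top',np.nanmedian(P[200:240,400:480].reshape(-1,3),0),'drawer',np.nanmedian(P[156:168,370:440].reshape(-1,3),0))
g=cv2.cvtColor(d['img'],cv2.COLOR_BGR2GRAY); 
print(ray(d,355,153,.063),ray(d,450,153,.063),'mid')
```

```text
key [0.61402766 0.02839433 0.089     ]
front corners [0.6144629  0.17180347 0.08      ] [0.57887329 0.01018072 0.08      ] 0.16549481043274658 12.418443336358374
key depth [0.6139527  0.02838644 0.09075518] top [0.63040338 0.10820024 0.07985104] drawer [0.58614773 0.09314501 0.06271733]
[0.57229332 0.05875973 0.063     ] [0.58726691 0.12675645 0.063     ] mid
```

```bash
python3 -m creep '{"slide":[[0,0.034,-0.3],[0,0.034,-0.6],[0,0.034,-0.87],[0,0.034,-0.87],[0,0.034,-0.87]],"twist":[[0,0,0],[0,0,0],[0,0,0],[0,0,0],[0,0,0]],"fingers":[-1,-1,-1,-1,-1]}'
python3 -m creep '{"slide":[[0,0,-0.02],[0,0,-0.04],[0,0,-0.04]],"twist":[[0,0,0],[0,0,0],[0,0,0]],"fingers":[-1,-1,-1]}'
```

```text
clock: 2.4
position: [0.6099, 0.0331, 0.101]
ee_rot: [-0.001, 0.107, 0.994, 0.0]
contact_force: [0.9, -0.6, 0.5]
width: 0.0001
clock: 2.7
position: [0.6108, 0.0319, 0.0962]
ee_rot: [0.001, 0.108, 0.994, 0.0]
contact_force: [-0.0, -0.1, -0.5]
width: -0.0002
```

```bash
python3 -m creep '{"slide":[[0.02,-0.025,-0.02],[0.02,-0.025,-0.04],[0.02,-0.025,-0.053],[0.02,-0.025,-0.053]],"twist":[[0,0,0],[0,0,0],[0,0,0],[0,0,0]],"fingers":[-1,-1,-1,-1]}'
python3 -m creep '{"slide":[[0,0,-0.007],[0,0,-0.007]],"twist":[[0,0,0],[0,0,0]],"fingers":[-1,-1]}'
python3 -c "
from h import *
d=grab('wrist','w2')"
```

```text
clock: 3.1
position: [0.6141, 0.0275, 0.0873]
ee_rot: [0.001, 0.108, 0.994, -0.0]
contact_force: [1.9, -1.3, 3.2]
width: 0.0
clock: 3.3
position: [0.6137, 0.0278, 0.0861]
ee_rot: [0.001, 0.108, 0.994, -0.0]
contact_force: [2.1, -1.7, 3.7]
width: 0.0
```

View pics/w2.png

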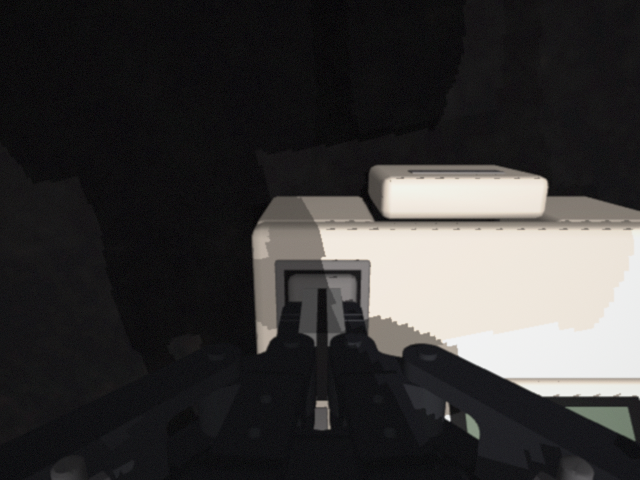

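The tips are on the key at (322,290); the drawer front at (457,190) is still in. I'll press a little further.

```bash
python3 -m creep '{"slide":[[0,0,-0.01],[0,0,-0.01]],"twist":[[0,0,0],[0,0,0]],"fingers":[-1,-1]}'
python3 -m creep '{"slide":[[0,0,-0.008],[0,0,-0.008],[0,0,-0.008]],"twist":[[0,0,0],[0,0,0],[0,0,0]],"fingers":[-1,-1,-1]}'
python3 -c "
from h import *
d=grab('wrist','w3')"
```

```text
clock: 3.55
position: [0.6132, 0.0281, 0.0843]
ee_rot: [0.0, 0.108, 0.994, 0.0]
contact_force: [2.1, -1.5, 4.3]
width: 0.0001
clock: 3.85
position: [0.6132, 0.0281, 0.0834]
ee_rot: [0.0, 0.108, 0.994, 0.0]
contact_force: [1.2, -0.5, 5.4]
width: -0.0001
```

View pics/w3.png

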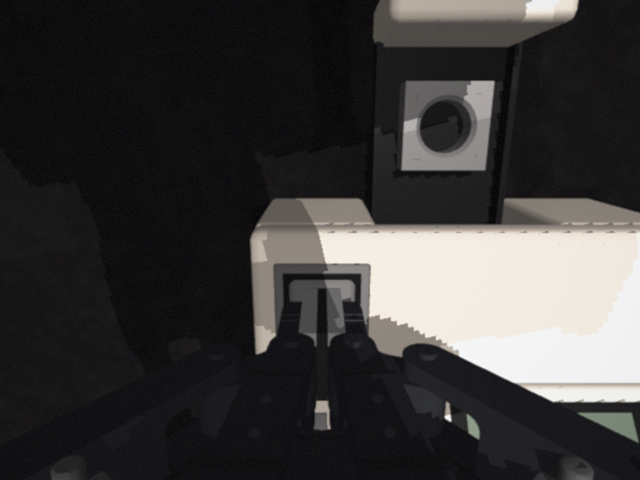

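The drawer sprang out, and the well shows at (444,126). I'll lift off and look at it from above on the way to the vial.

```bash
python3 -m creep '{"slide":[[0,0,0.1],[0,0,0.4],[0,0,0.8],[0,0,0.8]],"twist":[[0,0,0],[0,0,0],[0,0,0],[0,0,0]],"fingers":[-1,-1,-1,-1]}'
python3 -m creep '{"slide":[[-0.25,0.2,0],[-0.48,0.35,0],[-0.48,0.35,0],[-0.48,0.35,0]],"twist":[[0,0,0],[0,0,0],[0,0,0],[0,0,0]],"fingers":[-1,-1,-1,-0.2]}'
python3 -c "
from h import *
d=grab('wrist','w4');grab('top','t4');k=telemetry.get_state();print(k['position'])"
```

```text
clock: 4.3
position: [0.6147, 0.0286, 0.2082]
ee_rot: [0.003, 0.108, 0.994, 0.001]
contact_force: [1.0, -0.2, 0.6]
width: 0.0
clock: 4.7
position: [0.5394, 0.0813, 0.2023]
ee_rot: [-0.001, 0.107, 0.994, 0.0]
contact_force: [0.0, 0.9, -0.3]
width: 0.0131
[0.54128745 0.08037782 0.20253554]
```

View pics/w4.png

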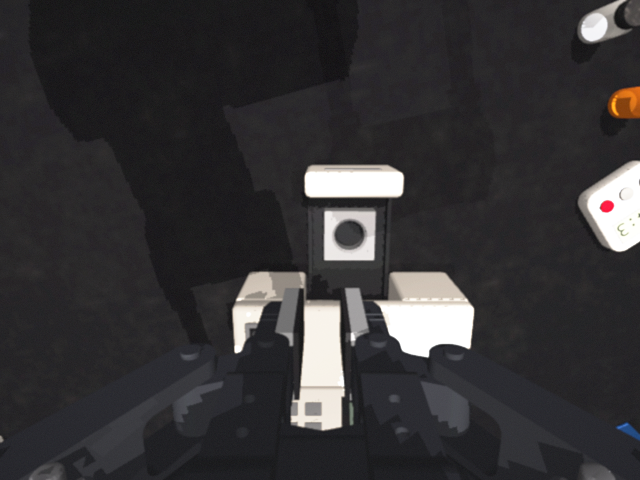

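The well block is centred at about (349,235) and the drawer front's top spans x 305–403 at row ~168–195. The vial shows at the upper right (600,25).

Run:
```python
from h import *
d=load('w4'); t=load('t4'); w3=load('w3')
P=pts(d);g=cv2.cvtColor(d['img'],cv2.COLOR_BGR2GRAY)
def blk(d,roi,th):
    g=cv2.cvtColor(d['img'],cv2.COLOR_BGR2GRAY);u0,u1,v0,v1=roi
    m=(g[v0:v1,u0:u1]>th).astype(np.uint8); c=max(cv2.findContours(m,0,1)[0],key=cv2.contourArea)+np.array([u0,v0])
    return cv2.boxPoints(cv2.minAreaRect(c))
b=blk(d,(315,386,203,275),80); print(b)
q=np.array([ray(d,*p,.026) for p in b]); print('block',q.mean(0),[np.linalg.norm(q[i]-q[i-1]).round(4) for i in range(4)])
m=((g<75)[215:255,330:370]).astype(np.uint8); c=max(cv2.findContours(m,0,1)[0],key=cv2.contourArea)+np.array([330,215]); e=cv2.fitEllipse(c); print('hole',e,ray(d,*e[0],.0255))
b=blk(w3,(390,505,75,180),70); q=np.array([ray(w3,*p,.026) for p in b]); print('block w3',q.mean(0))
l=ray(d,303,170,.063);r=ray(d,404,170,.063);print('front',l,r,(l+r)/2,np.linalg.norm(l-r))
print('front depth',np.nanmedian(P[175:190,315:395].reshape(-1,3),0),'blk z',np.nanmedian(P[212:218,328:372,2]))
# expected well from front edge mid (.5967,.091)
a=np.radians(-12.4);x=np.array([np.cos(a),np.sin(a)]);print('expect',np.array([.5967,.091])-.0365*x, 'frontface',np.array([.5967,.091])-.091*x)
# vial in t4
c2=cv2.resize(t['img'][150:300,160:320],(800,750))[:600];cv2.imwrite('pics/c4.png',c2)
print('vial wrist base',ray(d,593,27,0.0))
```

```text
[[323. 208.]
 [376. 208.]
 [376. 260.]
 [323. 260.]]
block [0.55997677 0.10004208 0.026     ] [np.float64(0.0427), np.float64(0.0414), np.float64(0.0427), np.float64(0.0428)]
hole ((348.9930114746094, 233.08114624023438), (23.21097183227539, 27.513286590576172), 75.7477798461914) [0.55892862 0.09987171 0.0255    ]
block w3 [0.5608477  0.10000976 0.026     ]
front [0.49942531 0.07764791 0.063     ] [0.51382517 0.14416378 0.063     ] [0.50662524 0.11090585 0.063     ] 0.06805672027275618
front depth [0.51469038 0.110042   0.0627343 ] blk z 0.025765659177657996
expect [0.56105146 0.09883784] frontface [0.50782282 0.11054091]
vial wrist base [0.44688687 0.31192395 0.        ]
```

```bash
python3 -m creep '{"slide":[[-0.15,0.35,0],[-0.3,0.7,0],[-0.317,0.767,0],[-0.317,0.767,0]],"twist":[[0,0,0],[0,0,0],[0,0,0],[0,0,0]],"fingers":[0.1,0.1,0.1,0.1]}'
python3 -m creep '{"slide":[[-0.15,0.35,0],[-0.3,0.7,0],[-0.317,0.767,0],[-0.317,0.767,0]],"twist":[[0,0,0],[0,0,0],[0,0,0],[0,0,0]],"fingers":[0.1,0.1,0.1,0.1]}'
python3 -c "
from h import *
d=grab('wrist','w5');k=telemetry.get_state();print(k['position'],k['width'])"
```

```text
clock: 5.2
position: [0.4931, 0.1979, 0.2026]
ee_rot: [-0.001, 0.106, 0.994, 0.001]
contact_force: [-0.3, -0.0, 0.4]
width: 0.0469
clock: 5.6
position: [0.4462, 0.3125, 0.2026]
ee_rot: [-0.0, 0.107, 0.994, 0.0]
contact_force: [-0.1, -0.2, 0.4]
width: 0.0467
[0.44678442 0.31086126 0.20258759] 0.0466403058777644
```

View pics/w5.png

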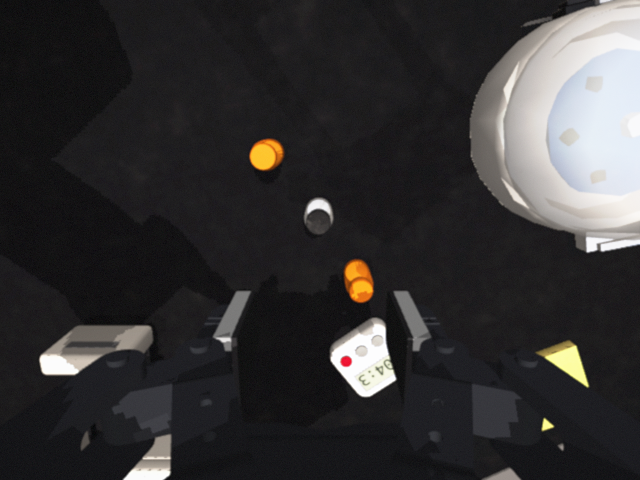

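The vial's black cap is at about (319,221) and its body's far edge at (318,199). The orange ones at (266,154) and (359,281) are well clear of the jaw line.

Run:
```python
from h import *
d=load('w5'); P=pts(d)
h=d['img'].astype(int);g=cv2.cvtColor(d['img'],cv2.COLOR_BGR2GRAY)
sub=P[208:236,302:336]; m=(sub[...,2]>.043)&(sub[...,2]<.056); print(m.sum(),sub[m].mean(0),np.median(sub[m],0), (sub[m].min(0)+sub[m].max(0))/2)
print(ray(d,319,222,.048), g[212:236:2,300:338:3])
w=(g[190:240,295:345]>110).astype(np.uint8); vv,uu=np.nonzero(w); print('white',uu.min()+295,uu.max()+295,vv.min()+190,vv.max()+190,ray(d,(uu.min()+uu.max())/2+295,vv.min()+190,.038))
c=cv2.resize(d['img'][185:250,285:350],(600,600),interpolation=cv2.INTER_NEAREST);cv2.imwrite('pics/c5.png',c)
```

```text
499 [0.44678256 0.31028664 0.04811417] [0.44671351 0.31028137 0.04825645] [0.4472275  0.31015049 0.04703453]
[0.44733492 0.31101828 0.048     ] [[ 27  31 153 179  39  46  48  49  38 158 182  41  29]
 [ 29  35 137  58  50  50  50  50  49  47 161  52  30]
 [ 32  51 111  57  53  52  53  52  51  47 135  67  30]
 [ 29  50  88  49  51  53  54  51  52  50 110  72  31]
 [ 30  36  80  63  55  57  58  53  52  50  95  59  31]
 [ 29  25  73  85  63  63  60  54  50  53  74  42  32]
 [ 31  21  54  75  68  61  64  51  59  62  60  34  34]
 [ 27  25  39  74  62  61  69  62  60  61  47  30  32]
 [ 31  27  19  64  63  66  63  65  60  57  31  31  34]
 [ 31  26  18  44  60  72  68  68  64  43  33  29  33]
 [ 26  29  17  20  51  62  73  70  56  29  30  31  31]
 [ 24  30  25  21  21  34  45  35  30  27  29  30  31]]
white 305 332 198 221 [0.43151944 0.31401777 0.038     ]
```

View pics/c5.png

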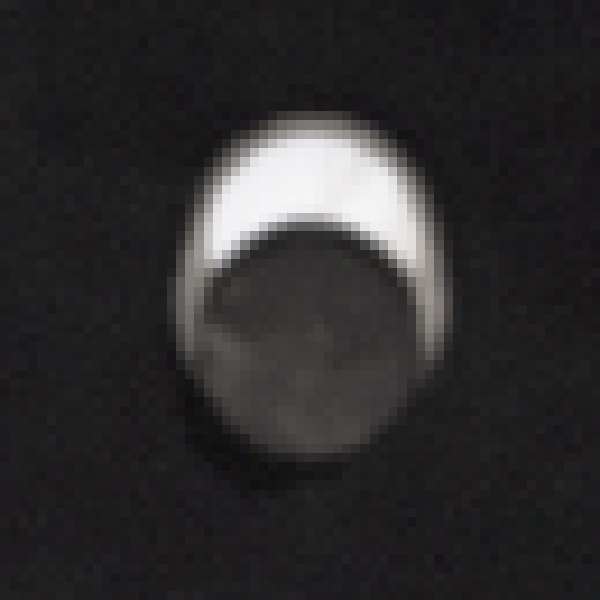

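```bash
python3 -m creep '{"slide":[[0,0,-0.25],[0,0,-0.5],[0,0,-0.75],[0,0,-0.9],[0,0,-0.9]],"twist":[[0,0,0],[0,0,0],[0,0,0],[0,0,0],[0,0,0]],"fingers":[0.1,0.1,0.1,0.1,0.1]}'
python3 -m creep '{"slide":[[0,0,-0.1],[0,0,-0.2],[0,0,-0.3],[0,0,-0.34],[0,0,-0.34],[0,0,-0.34]],"twist":[[0,0,0],[0,0,0],[0,0,0],[0,0,0],[0,0,0],[0,0,0]],"fingers":[0.1,0.1,0.1,0.1,0.1,0.1]}'
python3 -c "
from h import *
d=grab('wrist','w6');k=telemetry.get_state();print(k['position'],k['width'])"
```

```text
clock: 6.15
position: [0.4448, 0.3075, 0.0646]
ee_rot: [-0.003, 0.109, 0.994, -0.003]
contact_force: [-0.8, -0.5, 0.5]
width: 0.0468
clock: 6.75
position: [0.4471, 0.3106, 0.0181]
ee_rot: [0.001, 0.108, 0.994, 0.0]
contact_force: [-0.2, -0.0, 0.5]
width: 0.047
[0.44707511 0.31078006 0.01819965] 0.0470482913952671
```

View pics/w6.png

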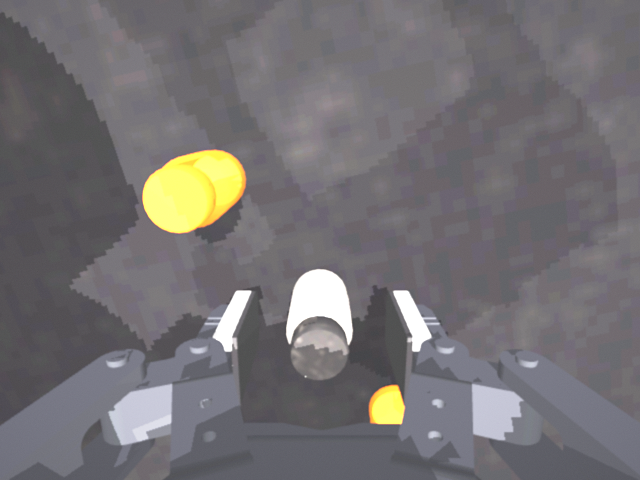

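The vial is centred between the pads at (320,330). Lowering 2 mm and closing gently.

```bash
python3 -m creep '{"slide":[[0,0,-0.014],[0,0,-0.014],[0,0,-0.014],[0,0,-0.014],[0,0,-0.014],[0,0,-0.014],[0,0,-0.014]],"twist":[[0,0,0],[0,0,0],[0,0,0],[0,0,0],[0,0,0],[0,0,0],[0,0,0]],"fingers":[-0.1,-0.3,-0.6,-0.6,-0.6,-0.6,-0.6]}' 20
python3 -c "
from h import *
d=grab('wrist','w7');k=telemetry.get_state();print(k['position'],k['width'])"
```

```text
clock: 7.5
position: [0.446, 0.3107, 0.0153]
ee_rot: [0.0, 0.108, 0.994, 0.0]
contact_force: [-0.7, -0.1, 5.5]
width: 0.0214
[0.44600059 0.31071091 0.01535208] 0.020979561668335134
```

View pics/w7.png

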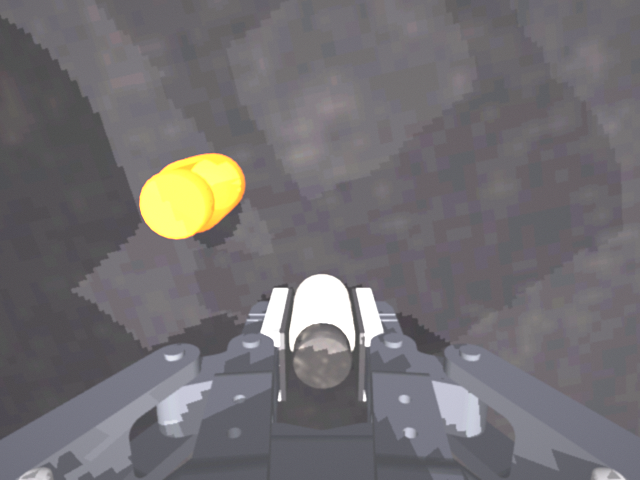

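```bash
python3 -m creep '{"slide":[[0,0,0.05],[0,0,0.2],[0,0,0.45],[0,0,0.7],[0,0,0.7]],"twist":[[0,0,0],[0,0,0],[0,0,0],[0,0,0],[0,0,0]],"fingers":[-0.6,-0.6,-0.6,-0.6,-0.6]}'
python3 -m creep '{"slide":[[0.1,-0.18,0],[0.25,-0.45,0],[0.38,-0.703,0],[0.38,-0.703,0]],"twist":[[0,0,0],[0,0,0],[0,0,0],[0,0,0]],"fingers":[-0.6,-0.6,-0.6,-0.6]}'
python3 -m creep '{"slide":[[0.1,-0.18,0],[0.25,-0.45,0],[0.37,-0.68,0],[0.38,-0.703,0],[0.38,-0.703,0]],"twist":[[0,0,0],[0,0,0],[0,0,0],[0,0,0],[0,0,0]],"fingers":[-0.6,-0.6,-0.6,-0.6,-0.6]}'
python3 -c "
from h import *
d=grab('wrist','w8');k=telemetry.get_state();print(k['position'],k['width'],k['ee_rot']);grab('scene','s8')"
```

```text
clock: 8.05
position: [0.4493, 0.3126, 0.1252]
ee_rot: [0.005, 0.108, 0.994, 0.003]
contact_force: [0.8, 0.6, -0.0]
width: 0.0214
clock: 8.45
position: [0.5051, 0.2012, 0.1195]
ee_rot: [0.001, 0.11, 0.994, -0.001]
contact_force: [0.1, 0.4, 1.1]
width: 0.0212
clock: 8.95
position: [0.5596, 0.0994, 0.1193]
ee_rot: [-0.001, 0.109, 0.994, 0.0]
contact_force: [-1.2, 0.9, -0.4]
width: 0.0212
[0.55897517 0.10032357 0.11932397] 0.02125974753355684 [-1.09001593e-03  1.08106099e-01  9.94138694e-01  3.73458650e-04]
```

View pics/w8.png

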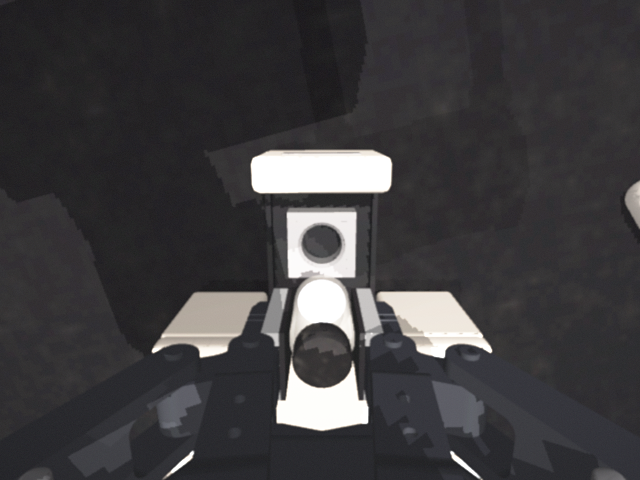

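View pics/s8.png

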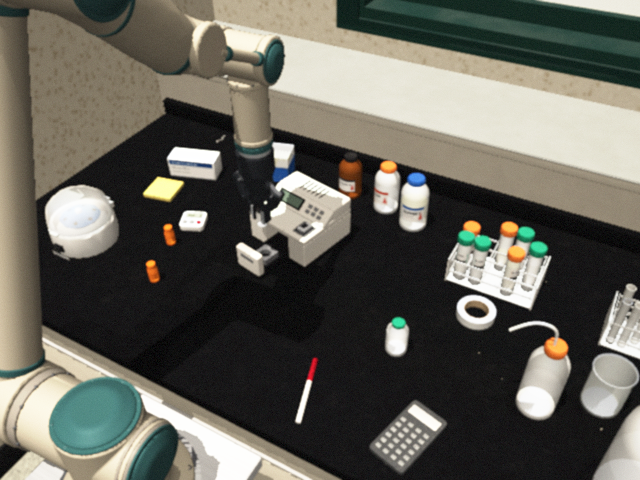

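The well is at (322,243), with the vial's cap at (322,356) and its body's front edge at (322,278). I'll compare the two through the same camera.

Run:
```python
from h import *
d=load('w8');P=pts(d);g=cv2.cvtColor(d['img'],cv2.COLOR_BGR2GRAY)
p=np.array([.5590,.1003]); a=np.radians(-12.4);X=np.array([np.cos(a),np.sin(a)]);Y=np.array([-X[1],X[0]])
print('cap z',np.nanmedian(P[340:370,305:340,2]))
zc=.1193-.0155+.048
m=(g[322:392,292:353]<110).astype(np.uint8); c=max(cv2.findContours(m,0,1)[0],key=cv2.contourArea)+np.array([292,322]); (cx,cy),r=cv2.minEnclosingCircle(c); print('cap px',cx,cy,r,ray(d,cx,cy,zc)); 
m=(g[215:272,295:350]<140).astype(np.uint8); c=max(cv2.findContours(m,0,1)[0],key=cv2.contourArea)+np.array([295,215]); e=cv2.fitEllipse(c);print('hole',e,cv2.boundingRect(c),ray(d,*e[0],.026))
for u in (295,): pass
# block corners
m=(g[200:285,280:365]>120).astype(np.uint8)
for row in (230,250): print(row, np.nonzero(g[row,275:370]>120)[0][[0,-1]]+275)
for L in (287.5,): print('blk',ray(d,287.5,209,.026),ray(d,355.5,209,.026),(ray(d,287.5,209,.026)+ray(d,355.5,209,.026))[:2]/2+.02*X)
cv2.imwrite('pics/c8.png',cv2.resize(d['img'][195:395,260:390],(520,800))[:600])
for z,n in((zc-.010,'bodytop'),(zc-.048,'bottom')): print(n,'front edge centre est',ray(d,322,278,z)[:2]+.011*X)
```

```text
cap z 0.15221555735502884
cap px 321.8778076171875 354.7225646972656 32.347198486328125 [0.55873687 0.10024137 0.1518    ]
hole ((321.43255615234375, 243.2398223876953), (37.60759353637695, 39.581565856933594), 94.02812957763672) (302, 224, 40, 39) [0.5597602  0.09991479 0.026     ]
230 [287 356]
250 [287 355]
blk [0.53546184 0.0851912  0.026     ] [0.54391874 0.12356615 0.026     ] [0.55922373 0.10008397]
bodytop front edge centre est [0.5494401 0.1023413]
bottom front edge centre est [0.56337719 0.09933718]
```

View pics/c8.png

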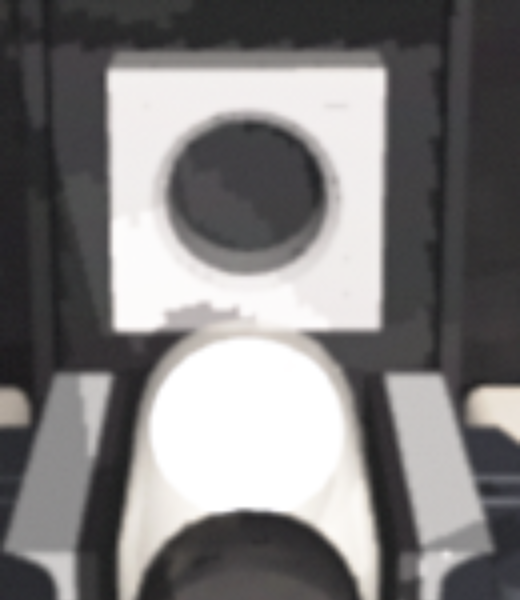

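Run:
```python
from h import *
a=np.radians(-12.4);X=np.array([np.cos(a),np.sin(a)])
def test(tag,u,vf,cu,cv_,z0):
    d=load(tag); b=ray(d,u,vf,z0)[:2]+.011*X; c=ray(d,cu,cv_,z0+.048)[:2]; print(tag,b,c,'bottom-minus-cap along X mm',((b-c)@X*1000).round(2))
def edges(tag,u,v0,v1):
    g=cv2.cvtColor(load(tag)['img'],cv2.COLOR_BGR2GRAY); print(tag,g[v0:v1,u].tolist())
edges('w5',318,190,220);edges('w6',319,262,320);edges('w7',322,265,330);edges('w8',322,268,330)
test('w5',318,197.5,319,222,0)
test('w6',320,269,320,349,0)
test('w7',322,274.5,322,356,0)
test('w8',322,277,322,355,.1193-.0155)
```

```text
w5 [28, 29, 25, 29, 23, 26, 30, 67, 121, 175, 231, 238, 240, 241, 243, 243, 245, 240, 181, 92, 45, 44, 48, 49, 50, 54, 53, 54, 54, 57]
w6 [110, 111, 110, 109, 107, 102, 116, 227, 255, 255, 255, 255, 255, 255, 255, 255, 255, 255, 255, 255, 255, 255, 255, 255, 255, 255, 255, 255, 255, 255, 255, 255, 255, 255, 255, 255, 255, 255, 255, 255, 255, 255, 255, 255, 255, 255, 255, 255, 255, 255, 255, 255, 255, 255, 164, 93, 101, 102]
w7 [109, 107, 108, 108, 108, 106, 102, 98, 115, 226, 255, 255, 255, 255, 255, 255, 255, 255, 255, 255, 255, 255, 255, 255, 255, 255, 255, 255, 255, 255, 255, 255, 255, 255, 255, 255, 255, 255, 255, 255, 255, 255, 255, 255, 255, 255, 255, 255, 255, 255, 255, 255, 255, 255, 255, 255, 255, 255, 150, 91, 98, 101, 105, 109, 114]
w8 [249, 251, 251, 251, 251, 246, 221, 219, 224, 214, 205, 230, 255, 255, 255, 255, 255, 255, 255, 255, 255, 255, 255, 255, 255, 255, 255, 255, 255, 255, 255, 255, 255, 255, 255, 255, 255, 255, 255, 255, 255, 255, 255, 255, 255, 255, 255, 255, 255, 255, 255, 255, 255, 255, 155, 54, 39, 43, 46, 50, 49, 50]
w5 [0.4480046 0.3097307] [0.44733492 0.31101828] bottom-minus-cap along X mm 0.93
w6 [0.44791443 0.31032016] [0.44566961 0.31092846] bottom-minus-cap along X mm 2.32
w7 [0.44832618 0.31090568] [0.44546393 0.3114773 ] bottom-minus-cap along X mm 2.92
w8 [0.56295651 0.09942972] [0.55883518 0.10025698] bottom-minus-cap along X mm 4.2
```

The vial is upright to within about 1–2° and within 1 mm of the well axis. Descending.

```bash
python3 -m creep '{"slide":[[0.003,-0.001,-0.2],[0.003,-0.001,-0.4],[0.003,-0.001,-0.49],[0.003,-0.001,-0.49],[0.003,-0.001,-0.49]],"twist":[[0,0,0],[0,0,0],[0,0,0],[0,0,0],[0,0,0]],"fingers":[-0.6,-0.6,-0.6,-0.6,-0.6]}'
python3 -c "
from h import *
d=grab('wrist','w9');k=telemetry.get_state();print(k['position'],k['contact_force'])"
```

```text
clock: 9.55
position: [0.56, 0.1009, 0.0468]
ee_rot: [-0.0, 0.107, 0.994, 0.0]
contact_force: [0.2, 0.4, 0.1]
width: 0.0213
[0.56069385 0.10062876 0.0473841 ] [ 0.89023296 -0.43420993  0.00281103]
```

View pics/w9.png

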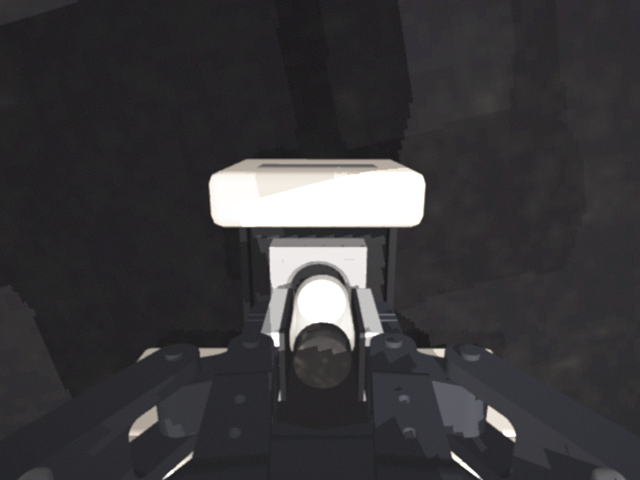

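The vial's foot is over the well, about 1 mm to the right of centre (322 against a rim centre of ~319). I'll nudge it across and lower with the force watched.

```bash
python3 -m creep '{"slide":[[-0.003,-0.005,0],[-0.003,-0.005,-0.015],[-0.003,-0.005,-0.03],[-0.003,-0.005,-0.03]],"twist":[[0,0,0],[0,0,0],[0,0,0],[0,0,0]],"fingers":[-0.6,-0.6,-0.6,-0.6]}'
python3 -m creep '{"slide":[[0,0,-0.013],[0,0,-0.026],[0,0,-0.026]],"twist":[[0,0,0],[0,0,0],[0,0,0]],"fingers":[-0.6,-0.6,-0.6]}'
```

```text
clock: 10.0
position: [0.5598, 0.0988, 0.042]
ee_rot: [-0.0, 0.108, 0.994, 0.0]
contact_force: [-0.5, -0.1, -0.2]
width: 0.0213
clock: 10.3
position: [0.5597, 0.0988, 0.0377]
ee_rot: [-0.0, 0.108, 0.994, -0.0]
contact_force: [-0.3, 0.5, -0.0]
width: 0.0212
```

```bash
python3 -m creep '{"slide":[[0,0,-0.015],[0,0,-0.03],[0,0,-0.03]],"twist":[[0,0,0],[0,0,0],[0,0,0]],"fingers":[-0.6,-0.6,-0.6]}'
python3 -m creep '{"slide":[[0,0,-0.01],[0,0,-0.02],[0,0,-0.02]],"twist":[[0,0,0],[0,0,0],[0,0,0]],"fingers":[-0.6,-0.6,-0.6]}'
python3 -m creep '{"slide":[[0,0,-0.007],[0,0,-0.014],[0,0,-0.014]],"twist":[[0,0,0],[0,0,0],[0,0,0]],"fingers":[-0.6,-0.6,-0.6]}'
```

```text
clock: 10.6
position: [0.5596, 0.0988, 0.0332]
ee_rot: [-0.0, 0.108, 0.994, -0.0]
contact_force: [-0.3, 0.2, -0.1]
width: 0.0211
clock: 10.9
position: [0.5598, 0.0989, 0.0304]
ee_rot: [-0.0, 0.108, 0.994, -0.0]
contact_force: [-0.2, -0.4, -0.3]
width: 0.0213
clock: 11.2
position: [0.5598, 0.0989, 0.0284]
ee_rot: [-0.0, 0.108, 0.994, 0.0]
contact_force: [-0.3, -0.4, 0.1]
width: 0.021
```

```bash
python3 -m creep '{"slide":[[0,0,-0.006],[0,0,-0.006]],"twist":[[0,0,0],[0,0,0]],"fingers":[-0.6,-0.6]}'
python3 -m creep '{"slide":[[0,0,-0.004],[0,0,-0.004]],"twist":[[0,0,0],[0,0,0]],"fingers":[-0.6,-0.6]}'
```

```text
clock: 11.4
position: [0.5599, 0.0988, 0.0275]
ee_rot: [-0.0, 0.108, 0.994, 0.0]
contact_force: [-0.8, 0.3, 0.7]
width: 0.0214
clock: 11.6
position: [0.56, 0.0988, 0.0274]
ee_rot: [0.0, 0.108, 0.994, 0.0]
contact_force: [-0.2, -0.2, 2.9]
width: 0.0212
```

It seats at TCP z 0.0274, against 0.0275 expected. Releasing to about 30 mm and rising.

```bash
python3 -m creep '{"slide":[[0,0,0],[0,0,0],[0,0,0],[0,0,0]],"twist":[[0,0,0],[0,0,0],[0,0,0],[0,0,0]],"fingers":[-0.4,-0.32,-0.32,-0.32]}'
python3 -m creep '{"slide":[[0,0,0.04],[0,0,0.12],[0,0,0.25],[0,0,0.5],[0,0,0.75],[0,0,0.75]],"twist":[[0,0,0],[0,0,0],[0,0,0],[0,0,0],[0,0,0],[0,0,0]],"fingers":[-0.32,-0.32,-0.32,-0.32,-0.32,-0.32]}'
python3 -c "
from h import *
d=grab('wrist','w10');k=telemetry.get_state();print(k['position'],k['contact_force'])
P=pts(d);s=P[150:330,240:400];m=(s[...,2]>.05)&(s[...,2]<.066);
m=(s[...,2]>.054)&(s[...,2]<.07)&(s[...,0]>.54)
print(m.sum(),np.median(s[m],0))"
```

```text
clock: 12.0
position: [0.5599, 0.0988, 0.0269]
ee_rot: [-0.0, 0.108, 0.994, 0.0]
contact_force: [-0.9, 0.1, 0.0]
width: 0.0288
clock: 12.6
position: [0.5641, 0.0992, 0.1462]
ee_rot: [0.006, 0.108, 0.994, 0.001]
contact_force: [-0.2, 0.1, -0.0]
width: 0.029
[0.56232321 0.09900748 0.14359259] [-0.1344254   0.21013385 -0.27926489]
1157 [0.56368161 0.09863414 0.06018509]
```

View pics/w10.png

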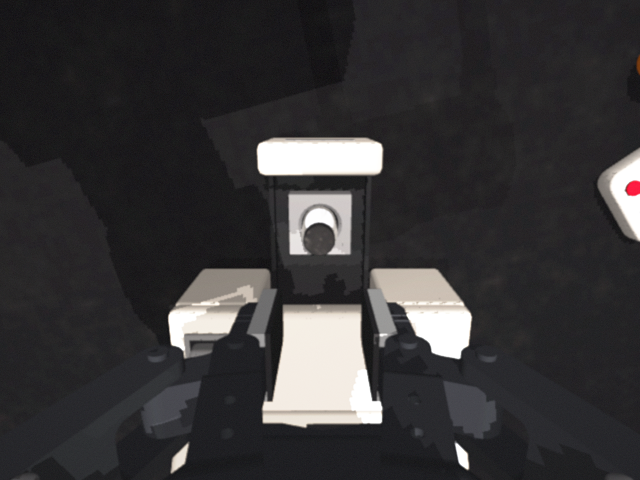

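The vial stands in the well with its cap at (319,238). I'll check the cap's height.

```bash
python3 -c "
from h import *
d=load('w10');P=pts(d);s=P[228:250,308:331]
print(np.nanmedian(s.reshape(-1,3),0),np.nanpercentile(s[...,2],[25,75]));print('frontzz',np.nanmedian(P[148:170,270:370,2]),'blk',np.nanmedian(P[240:252,292:300,2]))
s=s.reshape(-1,3);A=np.c_[s[:,:2],np.ones(len(s))];ok=np.abs(s[:,2]-.06)<.004;print(np.linalg.lstsq(A[ok],s[ok,2],rcond=None)[0],ok.sum())
l=ray(d,257,145,.063);r=ray(d,382,145,.063);print(l,r,(l+r)/2)
"
```

```text
[0.56042863 0.0993011  0.06026193] [0.05985399 0.06069069]
frontzz 0.0627925094698352 blk 0.025938562325809128
[ 0.00341863 -0.00107582  0.0584673 ] 506
[0.50239903 0.07847055 0.063     ] [0.51649728 0.14312222 0.063     ] [0.50944815 0.11079639 0.063     ]
```

Cap top is at z 0.060 and level, so the vial is fully down. Next I'll shut the jaws and go round in front of the drawer.

```bash
python3 -m creep '{"slide":[[-0.3,0.066,0],[-0.6,0.13,0],[-0.613,0.137,0],[-0.613,0.137,0]],"twist":[[0,0,0],[0,0,0],[0,0,0],[0,0,0]],"fingers":[-0.5,-1,-1,-1]}' 30
python3 -m creep '{"slide":[[0,0,-0.25],[0,0,-0.5],[0,0,-0.7],[0,0,-0.75],[0,0,-0.75]],"twist":[[0,0,0],[0,0,0],[0,0,0],[0,0,0],[0,0,0]],"fingers":[-1,-1,-1,-1,-1]}'
python3 -c "
from h import *
d=grab('wrist','w11');k=telemetry.get_state();print(k['position'],k['contact_force'],k['width'])"
```

```text
clock: 13.05
position: [0.4665, 0.1196, 0.1393]
ee_rot: [-0.0, 0.107, 0.994, -0.0]
contact_force: [0.8, 0.3, -0.3]
width: -0.0002
clock: 13.55
position: [0.4684, 0.1191, 0.026]
ee_rot: [-0.001, 0.108, 0.994, -0.0]
contact_force: [-0.1, -0.6, 0.2]
width: -0.0
[0.46930958 0.11930802 0.02714   ] [0.41993081 0.44332825 0.06040232] 6.520091994538037e-05
```

View pics/w11.png

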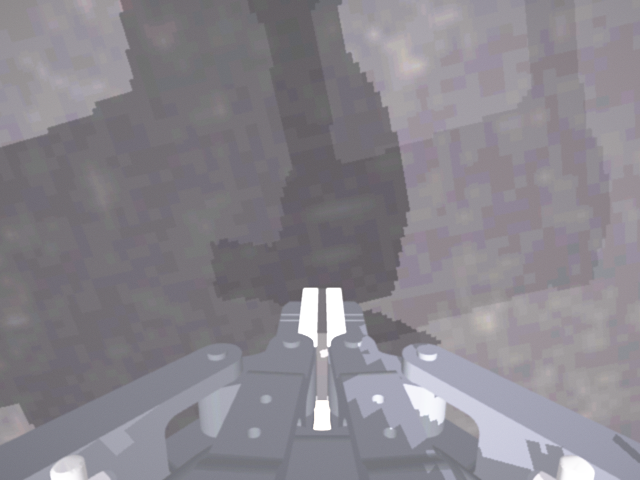

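The jaws are shut in front of the drawer and clear of everything, about 27 mm short of it. Advancing along the drawer axis (0.977, -0.215).

```bash
python3 -m creep '{"slide":[[0.04,-0.009,0.02],[0.08,-0.018,0.02],[0.12,-0.026,0.02],[0.15,-0.033,0.02],[0.15,-0.033,0.02]],"twist":[[0,0,0],[0,0,0],[0,0,0],[0,0,0],[0,0,0]],"fingers":[-1,-1,-1,-1,-1]}'
python3 -m creep '{"slide":[[0.02,-0.0044,0],[0.04,-0.0088,0],[0.06,-0.0132,0],[0.08,-0.0176,0]],"twist":[[0,0,0],[0,0,0],[0,0,0],[0,0,0]],"fingers":[-1,-1,-1,-1]}'
```

```text
clock: 14.1
position: [0.4919, 0.1143, 0.0305]
ee_rot: [0.001, 0.108, 0.994, 0.0]
contact_force: [0.2, -0.5, 1.4]
width: -0.0004
clock: 14.5
position: [0.5014, 0.112, 0.0298]
ee_rot: [-0.001, 0.108, 0.994, 0.0]
contact_force: [-3.4, 0.9, 1.5]
width: 0.0002
```

```bash
python3 -m creep '{"slide":[[0.02,-0.0044,0],[0.04,-0.0088,0],[0.06,-0.0132,0],[0.08,-0.0176,0],[0.1,-0.022,0],[0.12,-0.0264,0]],"twist":[[0,0,0],[0,0,0],[0,0,0],[0,0,0],[0,0,0],[0,0,0]],"fingers":[-1,-1,-1,-1,-1,-1]}'
python3 -m creep '{"slide":[[0.01,-0.0022,0],[0.02,-0.0044,0],[0.03,-0.0066,0],[0.04,-0.0088,0]],"twist":[[0,0,0],[0,0,0],[0,0,0],[0,0,0]],"fingers":[-1,-1,-1,-1]}'
python3 -m creep '{"slide":[[0.01,-0.0022,0],[0.02,-0.0044,0],[0.03,-0.0066,0],[0.04,-0.0088,0]],"twist":[[0,0,0],[0,0,0],[0,0,0],[0,0,0]],"fingers":[-1,-1,-1,-1]}'
```

```text
clock: 15.1
position: [0.5205, 0.1078, 0.0299]
ee_rot: [-0.0, 0.108, 0.994, -0.0]
contact_force: [-3.3, 0.7, 0.5]
width: 0.0003
clock: 15.5
position: [0.5263, 0.1065, 0.0299]
ee_rot: [-0.0, 0.108, 0.994, -0.0]
contact_force: [-3.2, 1.0, -1.1]
width: -0.0001
clock: 15.9
position: [0.5323, 0.1051, 0.0299]
ee_rot: [-0.0, 0.108, 0.994, -0.0]
contact_force: [-3.5, 0.6, -2.3]
width: -0.0002
```

```bash
python3 -m creep '{"slide":[[0.01,-0.0022,0],[0.02,-0.0044,0],[0.03,-0.0066,0],[0.04,-0.0088,0],[0.05,-0.011,0],[0.06,-0.0132,0]],"twist":[[0,0,0],[0,0,0],[0,0,0],[0,0,0],[0,0,0],[0,0,0]],"fingers":[-1,-1,-1,-1,-1,-1]}'
python3 -m creep '{"slide":[[0.01,-0.0022,0],[0.02,-0.0044,0],[0.03,-0.0066,0],[0.04,-0.0088,0],[0.05,-0.011,0],[0.06,-0.0132,0]],"twist":[[0,0,0],[0,0,0],[0,0,0],[0,0,0],[0,0,0],[0,0,0]],"fingers":[-1,-1,-1,-1,-1,-1]}'
python3 -m creep '{"slide":[[0.01,-0.0022,0],[0.02,-0.0044,0],[0.03,-0.0066,0],[0.04,-0.0088,0],[0.05,-0.011,0],[0.06,-0.0132,0]],"twist":[[0,0,0],[0,0,0],[0,0,0],[0,0,0],[0,0,0],[0,0,0]],"fingers":[-1,-1,-1,-1,-1,-1]}'
python3 -c "
from h import *
d=grab('wrist','w12');k=telemetry.get_state();print(k['position'],k['contact_force'],k['moment'])"
```

```text
clock: 16.5
position: [0.5414, 0.1032, 0.0299]
ee_rot: [-0.0, 0.108, 0.994, 0.0]
contact_force: [-4.3, 0.0, -2.7]
width: 0.0
clock: 17.1
position: [0.5505, 0.1012, 0.03]
ee_rot: [-0.0, 0.108, 0.994, 0.0]
contact_force: [-4.4, 0.6, -3.5]
width: -0.0004
clock: 17.7
position: [0.5593, 0.0993, 0.03]
ee_rot: [-0.0, 0.108, 0.994, 0.0]
contact_force: [-4.8, 1.0, -2.5]
width: -0.0001
[0.55969744 0.0991766  0.0299702 ] [-4.91429301  0.66068102 -2.90892845] [0.12935524 0.81181712 0.01842418]
```

View pics/w12.png

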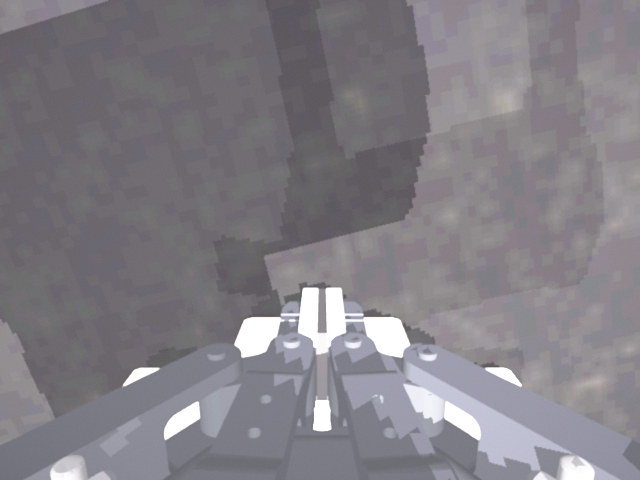

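The vial has passed the opening with no rise in force (about 5 N), and home is about 9 mm further on.

```bash
python3 -m creep '{"slide":[[0.007,-0.0015,0],[0.014,-0.003,0],[0.021,-0.0046,0],[0.028,-0.0062,0]],"twist":[[0,0,0],[0,0,0],[0,0,0],[0,0,0]],"fingers":[-1,-1,-1,-1]}'
python3 -m creep '{"slide":[[0.007,-0.0015,0],[0.014,-0.003,0],[0.014,-0.003,0]],"twist":[[0,0,0],[0,0,0],[0,0,0]],"fingers":[-1,-1,-1]}'
python3 -m creep '{"slide":[[0.007,-0.0015,0],[0.007,-0.0015,0]],"twist":[[0,0,0],[0,0,0]],"fingers":[-1,-1]}'
python3 -m creep '{"slide":[[0.007,-0.0015,0],[0.007,-0.0015,0]],"twist":[[0,0,0],[0,0,0]],"fingers":[-1,-1]}'
```

```text
clock: 18.15
position: [0.5625, 0.0986, 0.03]
ee_rot: [-0.001, 0.108, 0.994, 0.0]
contact_force: [-6.4, 0.5, 0.3]
width: 0.0001
clock: 18.45
position: [0.5646, 0.0981, 0.03]
ee_rot: [-0.001, 0.108, 0.994, 0.0]
contact_force: [-7.1, 1.0, -0.2]
width: 0.0
clock: 18.65
position: [0.5655, 0.0979, 0.03]
ee_rot: [-0.001, 0.108, 0.994, 0.0]
contact_force: [-7.7, 2.7, -0.1]
width: 0.0002
clock: 18.85
position: [0.5664, 0.0977, 0.03]
ee_rot: [-0.001, 0.108, 0.994, 0.0]
contact_force: [-7.3, 1.4, -1.0]
width: -0.0001
```

```bash
python3 -m creep '{"slide":[[0.004,-0.0009,0],[0.004,-0.0009,0]],"twist":[[0,0,0],[0,0,0]],"fingers":[-1,-1]}'
python3 -m creep '{"slide":[[0.004,-0.0009,0],[0.004,-0.0009,0]],"twist":[[0,0,0],[0,0,0]],"fingers":[-1,-1]}'
python3 -m creep '{"slide":[[0.004,-0.0009,0],[0.004,-0.0009,0]],"twist":[[0,0,0],[0,0,0]],"fingers":[-1,-1]}'
```

```text
clock: 19.05
position: [0.5669, 0.0976, 0.03]
ee_rot: [-0.002, 0.108, 0.994, 0.0]
contact_force: [-6.3, 3.2, -0.5]
width: 0.0002
clock: 19.25
position: [0.5673, 0.0975, 0.03]
ee_rot: [-0.002, 0.108, 0.994, 0.0]
contact_force: [-7.6, 1.6, 0.4]
width: 0.0001
clock: 19.45
position: [0.5679, 0.0974, 0.03]
ee_rot: [-0.002, 0.108, 0.994, 0.0]
contact_force: [-8.2, 2.0, 0.5]
width: 0.0002
```

```bash
python3 -m creep '{"slide":[[0.004,-0.0009,0],[0.004,-0.0009,0]],"twist":[[0,0,0],[0,0,0]],"fingers":[-1,-1]}'
python3 -m creep '{"slide":[[0.004,-0.0009,0],[0.004,-0.0009,0]],"twist":[[0,0,0],[0,0,0]],"fingers":[-1,-1]}'
```

```text
clock: 19.65
position: [0.5684, 0.0973, 0.03]
ee_rot: [-0.002, 0.108, 0.994, 0.0]
contact_force: [-8.2, 0.6, 0.3]
width: -0.0001
clock: 19.85
position: [0.569, 0.0972, 0.03]
ee_rot: [-0.002, 0.108, 0.994, 0.0]
contact_force: [-8.5, 1.4, 0.2]
width: -0.0
```

```bash
python3 -m creep '{"slide":[[0.004,-0.0009,0],[0.004,-0.0009,0]],"twist":[[0,0,0],[0,0,0]],"fingers":[-1,-1]}'
```

```text
clock: 20.05
position: [0.5703, 0.0969, 0.03]
ee_rot: [-0.001, 0.108, 0.994, 0.0]
contact_force: [-7.1, 1.1, -0.9]
width: 0.0003
```

```bash
python3 -m creep '{"slide":[[0.004,-0.0009,0],[0.004,-0.0009,0]],"twist":[[0,0,0],[0,0,0]],"fingers":[-1,-1]}'
```

```text
clock: 20.25
position: [0.5713, 0.0966, 0.03]
ee_rot: [-0.001, 0.108, 0.994, 0.0]
contact_force: [-6.0, 0.8, -1.6]
width: -0.0001
```

```bash
python3 -m creep '{"slide":[[0.003,-0.0007,0],[0.003,-0.0007,0]],"twist":[[0,0,0],[0,0,0]],"fingers":[-1,-1]}'
```

```text
clock: 20.45
position: [0.5714, 0.0966, 0.03]
ee_rot: [-0.001, 0.108, 0.994, 0.0]
contact_force: [-6.6, 1.4, -0.1]
width: -0.0003
```

```bash
python3 -m creep '{"slide":[[0.003,-0.0007,0],[0.003,-0.0007,0]],"twist":[[0,0,0],[0,0,0]],"fingers":[-1,-1]}'
```

```text
clock: 20.65
position: [0.5714, 0.0966, 0.03]
ee_rot: [-0.002, 0.108, 0.994, 0.0]
contact_force: [-7.1, 1.7, 0.2]
width: -0.0001
```

The force fell from 8.6 to 6.0 N with a 1.3 mm jump forward. After that the position stalled while the force rose, which fits click then buffer. Backing off slowly; an unlatched drawer would keep pressing.

```bash
python3 -m creep '{"slide":[[-0.007,0.0015,0],[-0.014,0.003,0],[-0.021,0.0046,0],[-0.028,0.006,0]],"twist":[[0,0,0],[0,0,0],[0,0,0],[0,0,0]],"fingers":[-1,-1,-1,-1]}'
python3 -m creep '{"slide":[[-0.007,0.0015,0],[-0.014,0.003,0],[-0.021,0.0046,0],[-0.028,0.006,0]],"twist":[[0,0,0],[0,0,0],[0,0,0],[0,0,0]],"fingers":[-1,-1,-1,-1]}'
```

```text
clock: 21.05
position: [0.569, 0.0972, 0.03]
ee_rot: [0.0, 0.108, 0.994, 0.0]
contact_force: [-4.4, 0.8, -4.1]
width: -0.0
clock: 21.45
position: [0.5647, 0.0981, 0.0301]
ee_rot: [0.0, 0.108, 0.994, 0.0]
contact_force: [-4.1, 0.8, -3.3]
width: 0.0003
```

```bash
python3 -m creep '{"slide":[[-0.007,0.0015,0],[-0.014,0.003,0],[-0.014,0.003,0]],"twist":[[0,0,0],[0,0,0],[0,0,0]],"fingers":[-1,-1,-1]}'
python3 -m creep '{"slide":[[-0.007,0.0015,0],[-0.014,0.003,0],[-0.014,0.003,0]],"twist":[[0,0,0],[0,0,0],[0,0,0]],"fingers":[-1,-1,-1]}'
```

```text
clock: 21.75
position: [0.5626, 0.0987, 0.0305]
ee_rot: [0.0, 0.108, 0.994, 0.0]
contact_force: [-3.6, 1.2, -0.3]
width: 0.0001
clock: 22.05
position: [0.5603, 0.0992, 0.0304]
ee_rot: [0.0, 0.108, 0.994, 0.0]
contact_force: [-3.8, 1.6, 3.1]
width: -0.0001
```

The drawer is still pressing with about 4 N, 11 mm back from the stop. I'll check with the other cameras where it stands.

```bash
python3 -c "
from h import *
d=grab('wrist','w13');t=grab('top','t13');s=grab('scene','s13')
a=cv2.resize(t['img'][135:235,225:325],(400,400),interpolation=cv2.INTER_CUBIC)
b=cv2.resize(s['img'][165:285,240:360],(400,400),interpolation=cv2.INTER_CUBIC)
cv2.imwrite('pics/c13.png',np.hstack([a,b]))
P=pts(d); print(np.nanmedian(P[330:345,240:275].reshape(-1,3),0),np.nanmedian(P[330:345,370:400].reshape(-1,3),0))
for v in range(300,420,5): print(v,P[v,245].round(3),P[v,395].round(3),P[v,135].round(3))
"
```

```text
[0.56583949 0.07323747 0.02981785] [0.57643088 0.12080393 0.02984414]
300 [ 0.562  0.064 -0.001] [ 0.576  0.13  -0.   ] [ 0.551  0.016 -0.   ]
305 [0.564 0.063 0.   ] [ 0.579  0.13  -0.001] [ 0.554  0.015 -0.   ]
310 [ 0.567  0.063 -0.   ] [0.581 0.129 0.001] [ 0.556  0.013 -0.001]
315 [0.569 0.062 0.001] [ 0.584  0.129 -0.   ] [ 0.558  0.013 -0.001]
320 [0.565 0.066 0.013] [0.578 0.127 0.015] [ 0.561  0.012 -0.   ]
325 [0.565 0.067 0.019] [0.578 0.127 0.018] [ 0.563  0.011 -0.   ]
330 [0.565 0.068 0.024] [0.578 0.126 0.024] [ 0.566  0.01  -0.001]
335 [0.565 0.068 0.028] [0.578 0.125 0.028] [ 0.568  0.01  -0.   ]
340 [0.565 0.069 0.032] [0.577 0.124 0.032] [ 0.57   0.009 -0.   ]
345 [0.566 0.069 0.035] [0.577 0.124 0.036] [ 0.573  0.007 -0.001]
350 [0.566 0.07  0.039] [0.577 0.123 0.039] [0.575 0.008 0.   ]
355 [0.565 0.071 0.043] [0.578 0.123 0.041] [0.577 0.007 0.001]
360 [0.549 0.081 0.076] [0.558 0.12  0.075] [0.58  0.006 0.001]
365 [0.549 0.082 0.078] [0.558 0.12  0.077] [ 0.583  0.004 -0.001]
370 [0.549 0.082 0.081] [0.548 0.118 0.094] [0.579 0.011 0.012]
375 [0.54  0.088 0.098] [0.547 0.118 0.097] [0.58  0.013 0.015]
380 [0.541 0.088 0.099] [0.547 0.118 0.099] [0.54  0.061 0.091]
385 [0.541 0.088 0.101] [0.547 0.118 0.101] [0.54  0.062 0.093]
390 [0.54  0.089 0.103] [0.547 0.117 0.102] [0.54  0.063 0.096]
395 [0.542 0.088 0.102] [0.547 0.117 0.104] [0.541 0.063 0.097]
400 [0.541 0.089 0.105] [0.547 0.117 0.105] [0.541 0.064 0.098]
405 [0.541 0.089 0.107] [0.547 0.117 0.106] [0.541 0.065 0.1  ]
410 [0.541 0.09  0.108] [0.547 0.116 0.108] [0.541 0.065 0.101]
415 [0.541 0.09  0.109] [0.547 0.116 0.109] [0.541 0.066 0.103]
```

View pics/w13.png

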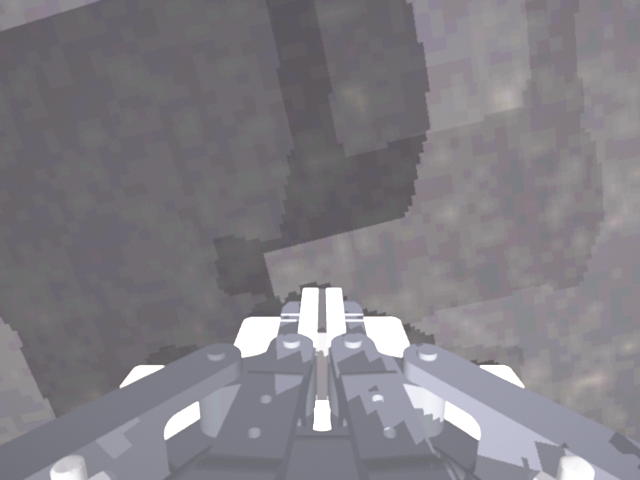

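View pics/c13.png

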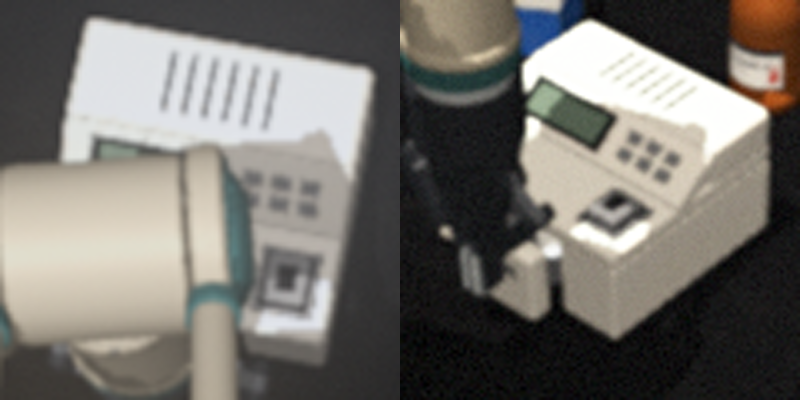

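By depth, the drawer face stands about 26 mm proud of the housing, so it is ~9–10 mm open and not latched. By the same geometry home is at about x = 0.569–0.570, so I went only about 1–2 mm past it. I'll check that the key is up.

```bash
python3 -c "
from h import *
for n in ['top0','t13']:
    d=load(n);P=pts(d);print(n,np.nanmedian(P[200:210,293:301,2]),np.nanmedian(P[190:196,290:303,2]))
for n in ['scene0','s13']:
    d=load(n);P=pts(d);print(n,np.nanmedian(P[225:232,300:308,2]))
d=load('s13');cv2.imwrite('pics/c14.png',cv2.resize(np.hstack([load('scene0')['img'][205:270,260:340],d['img'][205:270,260:340]]),(800,325),interpolation=cv2.INTER_CUBIC))
"
```

```text
top0 0.09185141329373114 0.08195693687585659
t13 0.09220509958764178 0.08147200718755088
scene0 0.0908896700533231
s13 0.09079366097408864
```

View pics/c14.png

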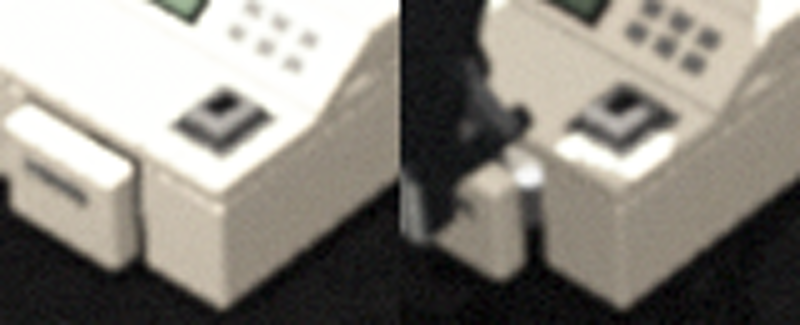

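The key is up (z 91 mm) and the drawer is visibly a bit open, so the earlier dip was stick-slip and not the click. Pushing again and further, until the buffer is felt.

```bash
python3 -m creep '{"slide":[[0.007,-0.0015,0],[0.014,-0.003,0],[0.021,-0.0046,0],[0.028,-0.0062,0],[0.035,-0.0077,0],[0.042,-0.0092,0],[0.049,-0.0108,0],[0.056,-0.0123,0],[0.056,-0.0123,0]],"twist":[[0,0,0],[0,0,0],[0,0,0],[0,0,0],[0,0,0],[0,0,0],[0,0,0],[0,0,0],[0,0,0]],"fingers":[-1,-1,-1,-1,-1,-1,-1,-1,-1]}'
python3 -m creep '{"slide":[[0.005,-0.0011,0],[0.01,-0.0022,0],[0.01,-0.0022,0]],"twist":[[0,0,0],[0,0,0],[0,0,0]],"fingers":[-1,-1,-1]}'
python3 -m creep '{"slide":[[0.005,-0.0011,0],[0.005,-0.0011,0]],"twist":[[0,0,0],[0,0,0]],"fingers":[-1,-1]}'
```

```text
clock: 23.1
position: [0.5674, 0.0976, 0.0304]
ee_rot: [-0.001, 0.108, 0.994, 0.0]
contact_force: [-7.6, 2.0, 7.0]
width: 0.0002
clock: 23.4
position: [0.5687, 0.0973, 0.0304]
ee_rot: [-0.001, 0.108, 0.994, 0.0]
contact_force: [-7.9, 2.3, 7.1]
width: 0.0003
clock: 23.6
position: [0.5699, 0.0971, 0.0304]
ee_rot: [-0.001, 0.108, 0.994, 0.0]
contact_force: [-6.7, 1.9, 6.2]
width: 0.0
```

```bash
python3 -m creep '{"slide":[[0.005,-0.0011,0],[0.005,-0.0011,0]],"twist":[[0,0,0],[0,0,0]],"fingers":[-1,-1]}'
python3 -m creep '{"slide":[[0.005,-0.0011,0],[0.005,-0.0011,0]],"twist":[[0,0,0],[0,0,0]],"fingers":[-1,-1]}'
```

```text
clock: 23.8
position: [0.5713, 0.0967, 0.0304]
ee_rot: [-0.0, 0.108, 0.994, 0.0]
contact_force: [-5.9, 2.3, 4.9]
width: -0.0001
clock: 24.0
position: [0.5714, 0.0967, 0.0303]
ee_rot: [-0.001, 0.108, 0.994, 0.0]
contact_force: [-6.7, 2.8, 5.6]
width: -0.0
```

```bash
python3 -m creep '{"slide":[[0.005,-0.0011,0],[0.005,-0.0011,0]],"twist":[[0,0,0],[0,0,0]],"fingers":[-1,-1]}'
```

```text
clock: 24.2
position: [0.5716, 0.0966, 0.0304]
ee_rot: [-0.002, 0.108, 0.994, 0.0]
contact_force: [-9.1, 2.3, 7.2]
width: -0.0002
```

```bash
python3 -m creep '{"slide":[[0.005,-0.0011,0],[0.005,-0.0011,0]],"twist":[[0,0,0],[0,0,0]],"fingers":[-1,-1]}'
```

```text
clock: 24.4
position: [0.5717, 0.0967, 0.0303]
ee_rot: [-0.002, 0.108, 0.994, 0.0]
contact_force: [-9.8, 2.7, 8.5]
width: -0.0
```

```bash
cat > m.py <<'E'
from h import *
import sys
d=grab('wrist',sys.argv[1]);P=pts(d);n=np.array([.9767,-.2147])
pr=P[...,:2]@n
Y=P[...,:2]@np.array([.2147,.9767]); Z=P[...,2]
k=telemetry.get_state();tp=k['position'][:2]@n; ty=k['position'][:2]@np.array([.2147,.9767])
yc=.5956*.2147+.0920*.9767
m=(Z>.018)&(Z<.045)&(np.abs(np.abs(Y-yc)-.026)<.006)&(pr>tp)
h=(Z>.015)&(Z<.06)&(np.abs(Y-yc)>.045)&(np.abs(Y-yc)<.08)&(pr>tp)
print('face',np.median(pr[m]).round(4),m.sum(),'housing',np.median(pr[h]).round(4) if h.sum() else None,h.sum(),'tcp',tp.round(4),k['contact_force'].round(1),k['moment'].round(2),k['qpos'].round(3))
E
python3 m.py w14
```

```text
face 0.5489 1746 housing 0.5629 3435 tcp 0.5376 [-9.2  2.8  8.1] [0.42 1.27 0.04] [ 0.047  0.463  1.767  0.002  0.917 -1.309]
```

View pics/w14.png

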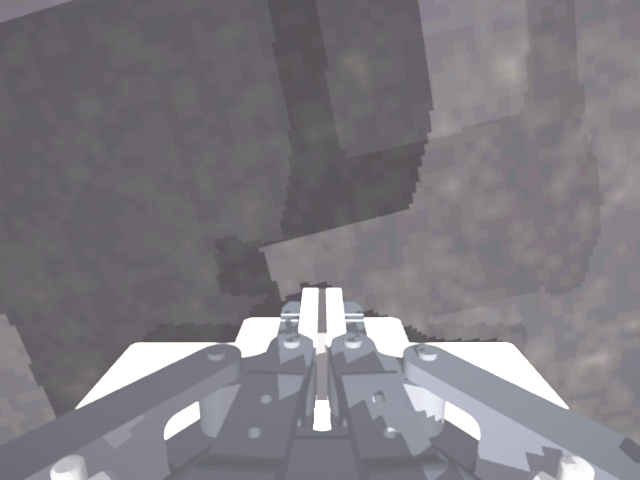

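The drawer is now 14.0 mm proud, i.e. 2 mm past home, against a stiff stop. I felt a drop from 7.9 to 5.9 N and then a rise to 9.8 N. Retreating in small steps and watching whether it stays.

```bash
python3 -m creep '{"slide":[[-0.007,0.0015,0],[-0.014,0.003,0],[-0.014,0.003,0]],"twist":[[0,0,0],[0,0,0],[0,0,0]],"fingers":[-1,-1,-1]}'
python3 -m creep '{"slide":[[-0.007,0.0015,0],[-0.014,0.003,0],[-0.014,0.003,0]],"twist":[[0,0,0],[0,0,0],[0,0,0]],"fingers":[-1,-1,-1]}'
python3 m.py w15
```

```text
clock: 24.75
position: [0.5714, 0.0967, 0.0303]
ee_rot: [-0.0, 0.108, 0.994, 0.0]
contact_force: [-5.5, 1.8, 5.0]
width: -0.0
clock: 25.05
position: [0.5703, 0.0969, 0.0302]
ee_rot: [0.001, 0.108, 0.994, 0.0]
contact_force: [-3.5, 0.7, 2.5]
width: 0.0003
face 0.5474 1767 housing 0.5629 3037 tcp 0.5362 [-3.3  1.3  1.6] [0.17 0.47 0.03] [ 0.048  0.459  1.774  0.     0.907 -1.307]
```

```bash
python3 -m creep '{"slide":[[-0.007,0.0015,0],[-0.014,0.003,0],[-0.014,0.003,0]],"twist":[[0,0,0],[0,0,0],[0,0,0]],"fingers":[-1,-1,-1]}'
python3 -m creep '{"slide":[[-0.007,0.0015,0],[-0.014,0.003,0],[-0.014,0.003,0]],"twist":[[0,0,0],[0,0,0],[0,0,0]],"fingers":[-1,-1,-1]}'
python3 m.py w16
```

```text
clock: 25.4
position: [0.5688, 0.0971, 0.0301]
ee_rot: [0.001, 0.108, 0.994, -0.0]
contact_force: [-0.5, 0.6, -0.5]
width: 0.0002
clock: 25.7
position: [0.5656, 0.0978, 0.03]
ee_rot: [0.0, 0.108, 0.994, 0.0]
contact_force: [0.4, -0.0, 0.1]
width: -0.0001
face 0.5467 1169 housing 0.5629 1907 tcp 0.5315 [0.5 1.2 0.3] [ 0.03 -0.01 -0.02] [ 0.05   0.454  1.784  0.     0.903 -1.305]
```

It is latched: no force, and the face stays 16.2 mm proud (home). Backing away and checking.

```bash
python3 -m creep '{"slide":[[-0.1,0.022,0],[-0.25,0.055,0],[-0.4,0.088,0],[-0.6,0.132,0.1],[-0.8,0.17,0.4],[-0.9,0.2,0.9],[-0.9,0.2,1],[-0.9,0.2,1]],"twist":[[0,0,0],[0,0,0],[0,0,0],[0,0,0],[0,0,0],[0,0,0],[0,0,0],[0,0,0]],"fingers":[-1,-1,-1,-1,-1,-1,-1,-1]}'
python3 -m creep '{"slide":[[0,0,0],[0,0,0],[0,0,0],[0,0,0],[0,0,0],[0,0,0],[0,0,0],[0,0,0]],"twist":[[0,0,0],[0,0,0],[0,0,0],[0,0,0],[0,0,0],[0,0,0],[0,0,0],[0,0,0]],"fingers":[-1,-1,-1,-1,-1,-1,-1,-1]}'
python3 -c "
from h import *
d=grab('wrist','w20');t=grab('top','t20');s=grab('scene','s20')
print(telemetry.get_state()['contact_force'])
a=cv2.resize(t['img'][135:235,225:325],(400,400));b=cv2.resize(s['img'][165:285,240:360],(400,400));cv2.imwrite('pics/c20.png',np.hstack([a,b]))"
```

```text
clock: 26.55
position: [0.4339, 0.1287, 0.1861]
ee_rot: [0.007, 0.107, 0.994, 0.002]
contact_force: [1.2, -0.4, -0.2]
width: 0.0002
clock: 27.35
position: [0.4307, 0.1278, 0.18]
ee_rot: [-0.0, 0.108, 0.994, 0.0]
contact_force: [-0.0, 0.0, -0.2]
width: 0.0002
[-0.30739685 -0.43642784 -0.68752713]
```

View pics/s20.png

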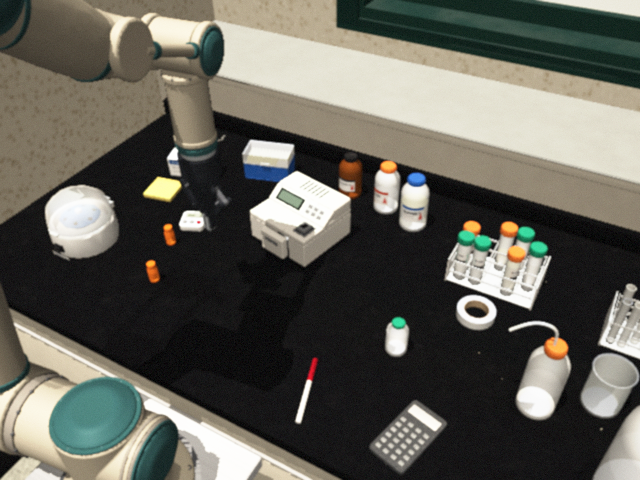

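View pics/c20.png

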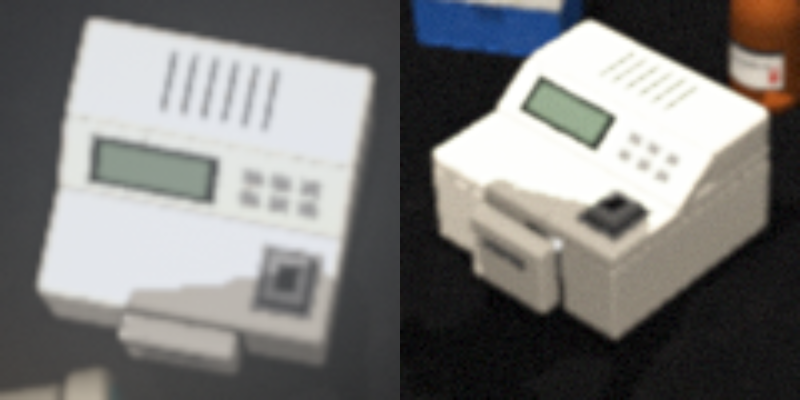

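View pics/w20.png

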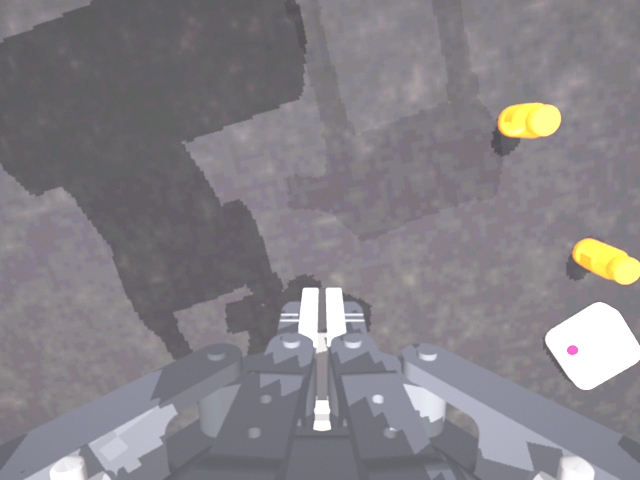

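```bash
python3 -c "
from h import *
n=np.array([.9767,-.2147])
for a,b in (('top0','t20'),('scene0','s20')):
  for k in (a,b):
    d=load(k);P=pts(d);Y=P[...,:2]@np.array([.2147,.9767]);pr=P[...,:2]@n;yc=.2177
    m=(P[...,2]>.058)&(P[...,2]<.067)&(np.abs(Y-yc)<.03)&(pr>.44)&(pr<.563)
    print(k,m.sum(),np.percentile(pr[m],[5,50,95]).round(4))
cv2.imwrite('pics/c21.png',cv2.resize(np.hstack([load('scene0')['img'][205:270,250:320],load('s20')['img'][205:270,250:320]]),(800,372),interpolation=cv2.INTER_CUBIC))
"
```

```text
top0 178 [0.5455 0.5534 0.5616]
t20 181 [0.5456 0.5534 0.5615]
scene0 130 [0.5478 0.5536 0.5616]
s20 138 [0.5475 0.5546 0.5618]
```

View pics/c21.png

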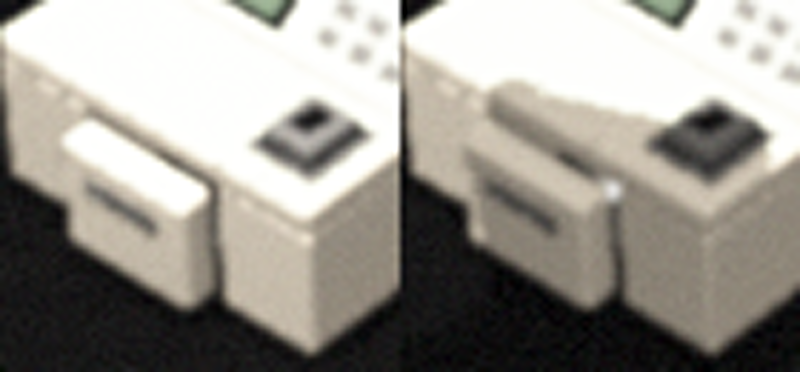

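The drawer is back at its starting pose to within 0.2 mm in both views. One small bright spot at scene (287,238) is new, so I'll see what it is.

```bash
python3 -c "
from h import *
for k in ('scene0','s13','s20'):
    d=load(k);P=pts(d);print(k,d['img'][238,284:291].tolist());print(P[236:241:2,285:290].round(3).tolist())
d=grab('scene','s21');cv2.imwrite('pics/c22.png',cv2.resize(d['img'][215:265,262:312],(600,600),interpolation=cv2.INTER_NEAREST))
"
```

```text
scene0 [[254, 255, 255], [238, 248, 252], [154, 170, 179], [89, 97, 106], [134, 147, 159], [177, 195, 204], [171, 189, 199]]
[[[0.639, 0.093, 0.017], [0.638, 0.09, 0.019], [0.646, 0.092, 0.012], [0.588, 0.051, 0.072], [0.589, 0.049, 0.072]], [[0.585, 0.057, 0.066], [0.592, 0.059, 0.06], [0.639, 0.088, 0.013], [0.639, 0.085, 0.014], [0.592, 0.051, 0.063]], [[0.584, 0.057, 0.061], [0.588, 0.057, 0.058], [0.62, 0.076, 0.026], [0.624, 0.076, 0.023], [0.59, 0.05, 0.059]]]
s13 [[213, 220, 224], [225, 232, 232], [227, 232, 234], [207, 211, 216], [160, 174, 177], [123, 136, 143], [113, 125, 135]]
[[[0.617, 0.078, 0.039], [0.616, 0.075, 0.041], [0.617, 0.073, 0.041], [0.592, 0.053, 0.068], [0.59, 0.049, 0.071]], [[0.614, 0.077, 0.036], [0.619, 0.077, 0.033], [0.62, 0.075, 0.032], [0.617, 0.07, 0.037], [0.589, 0.049, 0.067]], [[0.617, 0.079, 0.028], [0.617, 0.076, 0.028], [0.617, 0.073, 0.03], [0.62, 0.073, 0.027], [0.591, 0.051, 0.058]]]
s20 [[169, 188, 199], [174, 188, 194], [207, 211, 216], [222, 224, 225], [179, 186, 190], [128, 141, 149], [117, 125, 135]]
[[[0.626, 0.084, 0.03], [0.627, 0.082, 0.031], [0.628, 0.08, 0.03], [0.59, 0.052, 0.07], [0.586, 0.047, 0.075]], [[0.589, 0.06, 0.062], [0.59, 0.058, 0.062], [0.624, 0.078, 0.028], [0.628, 0.078, 0.025], [0.593, 0.052, 0.062]], [[0.589, 0.06, 0.056], [0.59, 0.058, 0.056], [0.617, 0.074, 0.029], [0.622, 0.074, 0.026], [0.588, 0.049, 0.062]]]
```

View pics/c22.png

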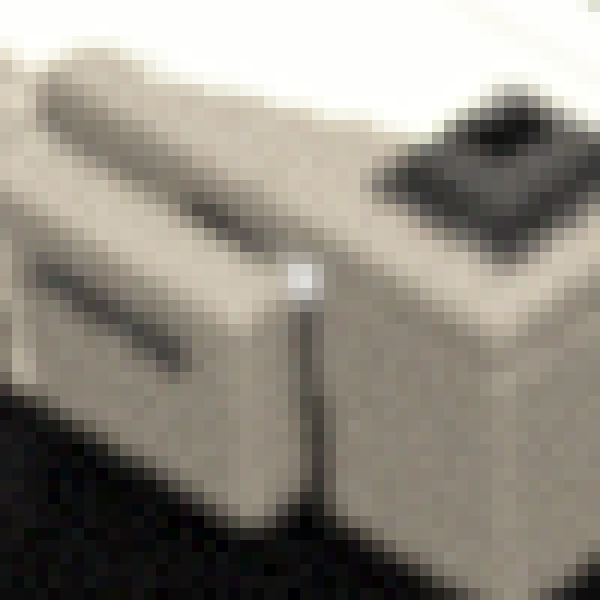

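The spot is the vial's glass seen through the gap. At (0.624, 0.078) it lies 11 mm from the shut well's axis (0.633, 0.084), so the vial stands in the well. Bystanders are unmoved and the robot touches nothing, so I'm handing in.

```bash
python3 -c "
from rig import order,telemetry
print(telemetry.get_state()['clock']);print(order.sign_off())"
```

```text
27.55
the job is handed in; nothing more can be done
None
```

I pressed the release key, stood the vial in the well, pushed the drawer home until it latched, and handed the job in at 27.6 s. The key took about 5.5 N and the drawer about 10 N at most along its travel, so neither came near 20 N.

- **First push failed:** I felt the force drop from 8.6 to 6 N and took it for the click, but the drawer followed the fingers back out. A depth check showed it about 10 mm open.
- **Second push latched:** The force dropped from 7.9 to 5.9 N, then rose against a stiff stop 2 mm past home. When I backed off, the contact force fell to zero and the drawer stayed at home by itself. During this push the fingers also rubbed the drawer face, with up to 8.5 N upward on the tool.
- **Vial:** After release its cap top was level at z 60 mm, which is fully down. With the drawer shut, its glass shows through the side gap, 11 mm from the well's axis, as it should.
- **Last checks:** The drawer matches its starting position to about 0.2 mm in the top view and 1 mm in the scene view. The orange look-alikes, timer, tape roll and bottle look unmoved in the last pictures. The robot was standing clear with no contact force.

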